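Make up two herb gift kits

TASK

Make up the two gift kits. In the tray with the partition, stand the round herb jar in the larger compartment and the tea carton in the smaller one; on the other tray, stand the square herb jar inside the square frame and the tin in the round nest, and stand the ribbon spool upright on the middle of the tin. Everything must stand flat on its place, nothing may be tipped over, and the empty tumbler, the small dish and the loose lid stay where they are.

Things in the scene. Friction and masses are not known exactly. Their poses are not given: they have to be found in the camera images.
- partition_tray: Fixed gift tray, cork with dark wood rims, 80 x 142 mm, one partition, two compartments. Floor 4 mm thick; rim and partition 4 mm thick, tops 14 mm above the table. Origin: centre of underside; x across, y along its length. Larger compartment 72 (x) by 76 (y) mm inside, centre y = -29 mm; smaller 72 (x) by 54 (y) mm, centre y = +40 mm (both x = 0, floor at z = 4 mm).
- nest_tray: Fixed gift tray, cork with dark wood rims, 92 x 176 mm: a flat 4 mm board with a square frame and, beside it, a round nest, both 4 mm thick, tops 14 mm above the table. Origin: centre of underside; x across, y along its length. Frame 68 x 68 mm inside, parallel to the board, centre y = -44 mm; nest 80 mm across inside, centre y = +43 mm (both x = 0, floor at z = 4 mm).
- round_jar: Round glass jar of dried herbs with an aluminium lid, closed, standing: 48 mm diameter, 70 mm tall, about 150 g. Origin: centre of its underside, z up along its axis.
- square_jar: Square glass jar of dried herbs with a round 40 mm aluminium lid, closed, standing: 48 x 48 mm, 66 mm tall (lid included; may be gripped by the sides of the square glass, which reaches up to 52 mm), about 160 g. Origin: centre of its underside, z up, x and y square to its sides.
- tin: Plain round aluminium tin with a flat lid, closed, standing: 60 mm diameter, 50 mm tall, about 120 g. Origin: centre of its underside, z up along its axis.
- spool: Ribbon spool standing on its end: white flanges of 40 mm diameter, fully wound, 46 mm tall, about 50 g. The dark dot on top is its bore. Origin: centre of its underside, z up along its axis.
- carton: Small plain cardboard carton of tea bags with a strip of paper across its top, standing: 56 mm (its x) by 36 mm (its y), 58 mm tall, about 80 g. Origin: centre of its underside, z up.
- tumbler: Bystander: empty open glass tumbler, rim 62 mm across, 60 mm tall, standing loose among the stock. Origin: centre of its underside, z up along its axis.
- dish: Bystander: empty small white ceramic dish, rim 68 mm across, 28 mm tall, loose. Origin: centre of its underside, z up along its axis.
- loose_lid: Bystander: white plastic jar lid lying flat, 58 mm across, 12 mm thick, loose. Origin: centre of its underside, z up along its axis.
Mind the look-alikes: they are no part of the job. What is shaped like the nest_tray but green or red is not meant.

How it is judged:
At the end, for the whole second after the job is handed in: Round jar in the partitioned tray's larger compartment (15 mm of centre), carton in the smaller (13 mm), square jar in the frame, tin in the nest (14 mm in x and y), all within 4 mm of floor height; spool on the tin within 14 mm of its axis. All upright within 0.1 rad, released, at rest (x of round_jar in the frame of partition_tray between -0.015 and 0.015 m and y of round_jar in the frame of partition_tray between -0.044 and -0.014 m and z of round_jar in the frame of partition_tray between 0 and 0.008 m and x of carton in the frame of partition_tray between -0.013 and 0.013 m and y of carton in the frame of partition_tray between 0.027 and 0.053 m and z of carton in the frame of partition_tray between 0 and 0.008 m and x of square_jar in the frame of nest_tray between -0.014 and 0.014 m and y of square_jar in the frame of nest_tray between -0.058 and -0.03 m and z of square_jar in the frame of nest_tray between 0 and 0.008 m and x of tin in the frame of nest_tray between -0.014 and 0.014 m and y of tin in the frame of nest_tray between 0.029 and 0.057 m and z of tin in the frame of nest_tray between 0 and 0.008 m and horizontal distance between spool and tin below 0.014 m and z of spool in the frame of tin between 0.046 and 0.054 m and angle between each of round_jar, carton, square_jar, tin, spool's own z axis and vertical below 0.1 rad and linear speed of each of round_jar, carton, square_jar, tin, spool below 0.02 m/s and angular speed of each of round_jar, carton, square_jar, tin, spool below 0.3 rad/s); the robot touches nothing.
It fails at once if the empty tumbler was pushed more than 30 mm from its place or knocked over (distance of tumbler from where it was at the start of the episode above 0.03 m or angle between tumbler's own z axis and vertical above 0.6 rad).
It fails at once if the small dish was pushed more than 30 mm from its place or knocked over (distance of dish from where it was at the start of the episode above 0.03 m or angle between dish's own z axis and vertical above 0.6 rad).
It fails at once if the loose lid was pushed more than 30 mm from its place or knocked over (distance of loose_lid from where it was at the start of the episode above 0.03 m or angle between loose_lid's own z axis and vertical above 0.6 rad).
It fails at once if a thing of the stock was tipped over (angle between any of round_jar, carton, square_jar, tin, spool's own z axis and vertical above 0.7 rad).
It also fails if it takes over 128 s, if anything falls off the work surface, if the arm or the gripper's body presses on something with over 40 N, if the wrist force passes 120 N, or if a joint passes its speed limit or range.

ROBOT

A 6-joint arm with a two-finger parallel gripper is mounted at the origin on the work surface. World frame = base frame: x ahead of the robot, y to its left, z up, the work surface at z = 0. Lengths are in m, angles in rad, forces in N, time in s.
With the tool pointing down it reaches from about 0.35 to 0.85 m from the base axis. Payload 8.1 kg.
Tool frame: the origin (TCP) lies on the centre line of the jaws, within the pads' length; the fingertips stand robot.tcp_to_tips ahead of it and the grasp point (between the pads) lies 11 mm behind it (robot.tcp_to_tips is the distance from the TCP to the fingertips, in m); z points along the fingers, x is the direction in which the jaws open and shut, and the axes are right-handed (so a half turn about z gives the same grasp; the last joint's range is limited). The gripper opens to 85 mm and grips with 20 to 120 N. Pads are 22 mm wide; open, the fingers measure 114 mm over their backs; the gripper's body (76 mm by 85 mm) begins 54 mm behind the grasp point. The pads swing forward as they close: fully open they stand 13 mm farther back than shut.
Start: joints at [1.251, 0.13, 1.488, -0, 1.523, -0.085], TCP at [0.14, 0.584, 0.216] pointing down, gripper open.
Joint ranges: [-2.96, 2.96], [-0.89, 2.26], [0.02, 2.5], [-1.34, 4.48], [0, 2.73], [-2.66, 2.66]. Speed limits (rad/s): [2.39, 2.39, 2.79, 3.14, 3.14, 3.14].

INTERFACE

Orientations are given as a unit quaternion [x, y, z, w].
In Python, from rig import robot, snapshot, camera_model gives the robot as it stands.
- The arm moves only by the tool servo_tool, never from a script. Its argument "steps" is a list that holds one entry, the list of rows, each a list of 6 numbers: the shift along the tool's x, y, z in cm, then the turn, a rotation vector about the tool's x, y, z in degrees. In form: [[[x, y, z, wx, wy, wz], ...]]. A call has 1 to 5 rows; each row shifts and turns the commanded pose from where the row before left it, along the tool's axes as they then stand; what a row does not reach is not made up. A row lasts 1/10 s, in which the tool goes at most 50 mm and 8.59 degrees, less where a joint would pass 70% of its speed; a pose out of reach is approached as far as the arm can. A call with a gripper value outside its range is refused whole. "gripper" is the gripper's target within -1 to 1 (fully open at 1, half-way at 0, shut at -1), set as the call begins (left out, the last holds). The fingers move at their own pace and stop on an object; "force" is the grip in N (left out, the last holds). Time passes only in rows, so rows that do not move let the fingers close. It gives the time, the measured TCP pose, the force and the opening at its end, in the units of the state.
- robot.observe(): the state, without advancing time (a new reading comes with each control period).
- snapshot(name): name is "scene" or "top" or "wrist"; returns the picture (400x640x3 uint8, red, green, blue); there is no depth.
- camera_model(name): a dict with "fovy" (degrees; the focal length in pixels is half the picture's height over the tangent of half this angle, whatever the lens; pixels are square), "cx", "cy" (the principal point, pixels), "cam_to_world" (4x4, takes a point from camera to world coordinates); the wrist camera has in their place "mount" (4x4, takes a point from camera to tool coordinates, whose origin is the TCP and whose axes are the tool frame's). Camera axes: x right, y down, z forward; pixel columns grow to the right and rows downward; lengths in m; the calibration is good to about 2 mm. A picture is of the moment at which its call begins: read the wrist's pose just before it. camera_model takes no time and is no camera call.
- robot.finish_job(): hands the job in, once; it reports no verdict.
The state is a dict: "time_s": time; "joint_pos": joint angles; "qd": joint speeds; "effort": joint torques, N m; "tool_pos": TCP position; "ee_rot": TCP orientation; "contact_force": force on the tool from outside, world axes, zero at the start; "ft_torque": the same for the moment, N m; "width": finger opening in m.
Only numpy, scipy, OpenCV 4.12 (cv2) and the standard library are available. Lean on these libraries where they do the work, as an engineer would, in place of code of your own. Each camera call takes 0.05 s, during which the arm holds its last target.

## Working session

There is one attempt and no reset: what is moved stays moved. The work goes in short steps, Python scripts to look and compute and a tool call to move; the robot and the scene stay as the last step left them, time stands still between calls to the robot, and variables do not carry over. Pictures are saved under pics/ and viewed, and the job is handed in when it is done.

Besides the shell and the picture viewer there is one more tool, called after "Emit:" by a JSON object that holds its "api" and its "payload". servo_tool: Moves the arm, as the interface text tells. Its arguments: {"type":"object","properties":{"steps":{"type":"array"},"gripper":{"type":"number"},"force":{"type":"number"}},"required":["steps"]}

```bash
ls; mkdir -p pics; python3 - <<'E'
from rig import robot,snapshot,camera_model
import cv2,json,numpy as np
print(robot.observe()); print(robot.tcp_to_tips)
for n in("scene","top","wrist"):
    m=camera_model(n);print(n,m)
for n in("scene","top"):
    cv2.imwrite(f"pics/{n}0.png",snapshot(n)[:,:,::-1])
E
```

```text
pics
{'time_s': 0.0, 'joint_pos': array([ 1.25059417e+00,  1.31197405e-01,  1.48926962e+00,  1.64919237e-05,
        1.52300509e+00, -8.54268282e-02]), 'qd': array([-6.02290955e-04,  1.12644868e-03, -3.94299915e-04,  5.95745297e-05,
       -8.10291108e-05,  1.05374099e-03]), 'effort': array([ 1.97260670e-03, -5.69417453e+01, -5.00538719e+01, -1.43492643e-04,
        1.51829881e-02, -3.48554261e-05]), 'tool_pos': array([0.13937965, 0.58299152, 0.21452812]), 'ee_rot': array([ 7.85055467e-01,  6.19424758e-01, -7.89248080e-04,  5.10146687e-04]), 'contact_force': array([ 0.14048629, -0.83159229,  0.37807958]), 'ft_torque': array([ 0.01794118, -0.01674862, -0.00010474]), 'width': 0.08577301329372461}
0.008
scene {'fovy': 47.312624502674645, 'cx': 319.8450590581403, 'cy': 199.80319191106415, 'cam_to_world': array([[ 0.78971772,  0.42371577, -0.44363371,  0.8883496 ],
       [ 0.61346834, -0.54357663,  0.57287087, -0.52888261],
       [ 0.0015855 , -0.72456152, -0.68920831,  0.6900036 ],
       [ 0.        ,  0.        ,  0.        ,  1.        ]])}
top {'fovy': 50.798141533970195, 'cx': 318.56651904653415, 'cy': 195.6004147496568, 'cam_to_world': array([[ 0.02076723, -0.99856349,  0.04939313,  0.40689621],
       [-0.99951695, -0.0195938 ,  0.0241237 , -0.00921686],
       [-0.02312124, -0.04987026, -0.99848804,  0.91733224],
       [ 0.        ,  0.        ,  0.        ,  1.        ]])}
wrist {'fovy': 59.13716572172728, 'cx': 319.1770208222564, 'cy': 197.4629009220247, 'mount': array([[ 9.99999421e-01, -1.06373803e-03, -1.60272147e-04,
         2.08596587e-04],
       [ 1.06748936e-03,  9.62828760e-01,  2.70110420e-01,
        -6.83819836e-02],
       [-1.33012093e-04, -2.70110435e-01,  9.62829339e-01,
        -1.59064683e-01],
       [ 0.00000000e+00,  0.00000000e+00,  0.00000000e+00,
         1.00000000e+00]])}
```

View pics/top0.png

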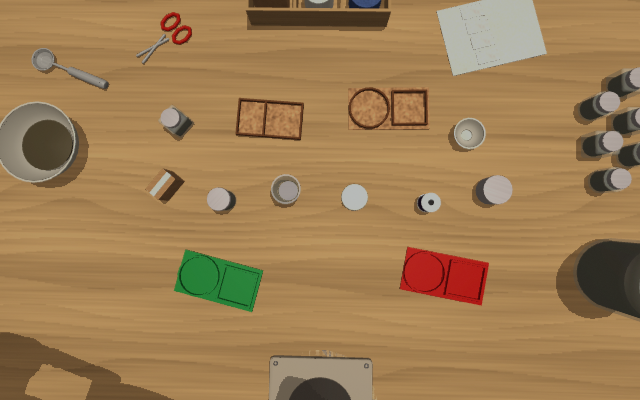

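View pics/scene0.png

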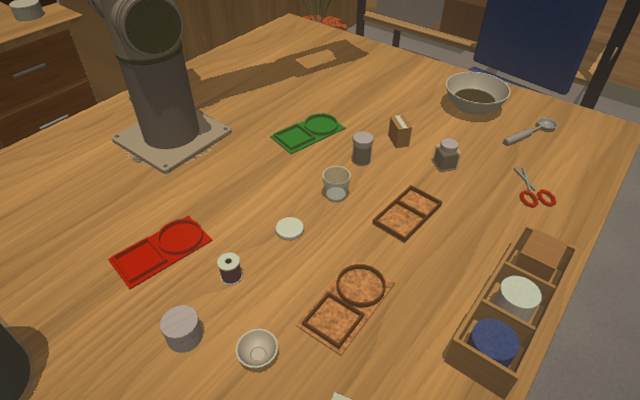

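```bash
python3 - <<'E'
import cv2,numpy as np
t=cv2.imread("pics/top0.png");s=cv2.imread("pics/scene0.png")
a=cv2.resize(t[85:215,135:335],None,fx=4,fy=4,interpolation=2)
b=cv2.resize(t[75:215,330:530],None,fx=4,fy=4,interpolation=2)
cv2.imwrite("pics/ca.png",a);cv2.imwrite("pics/cb.png",b)
cv2.imwrite("pics/cs.png",cv2.resize(s[110:380,150:480],None,fx=2.2,fy=2.2,interpolation=2))
E
```

```text
(no output)
```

View pics/ca.png

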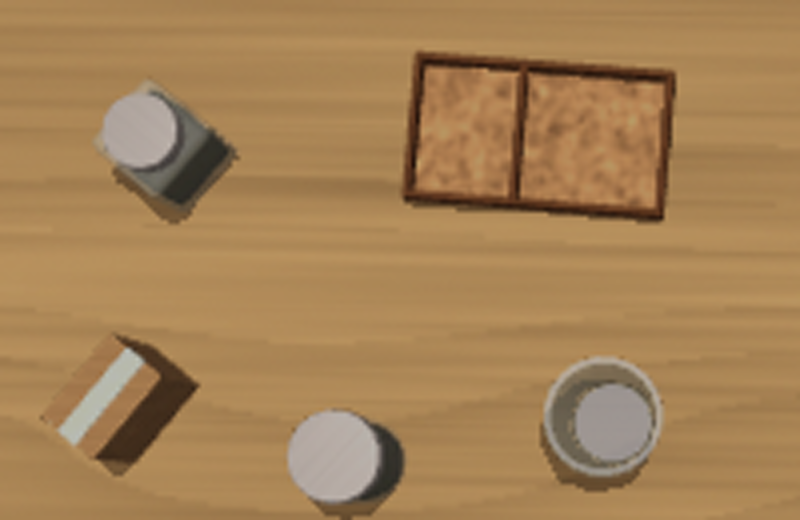

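View pics/cb.png

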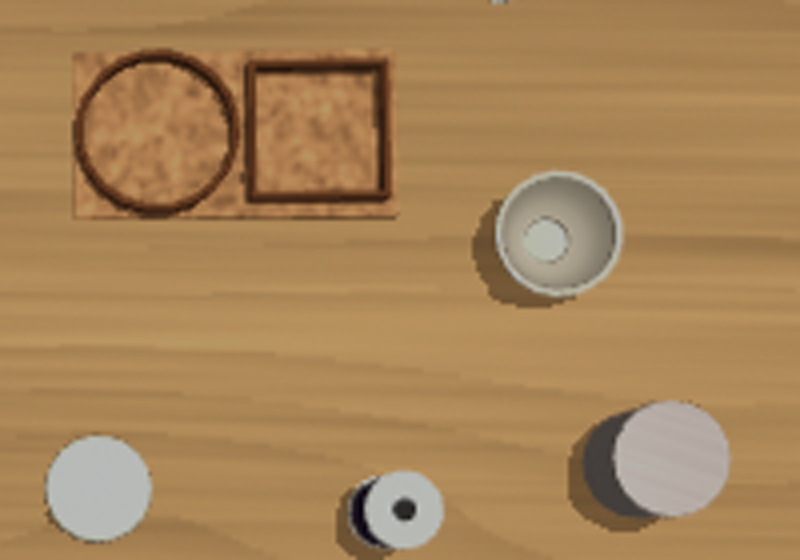

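View pics/cs.png

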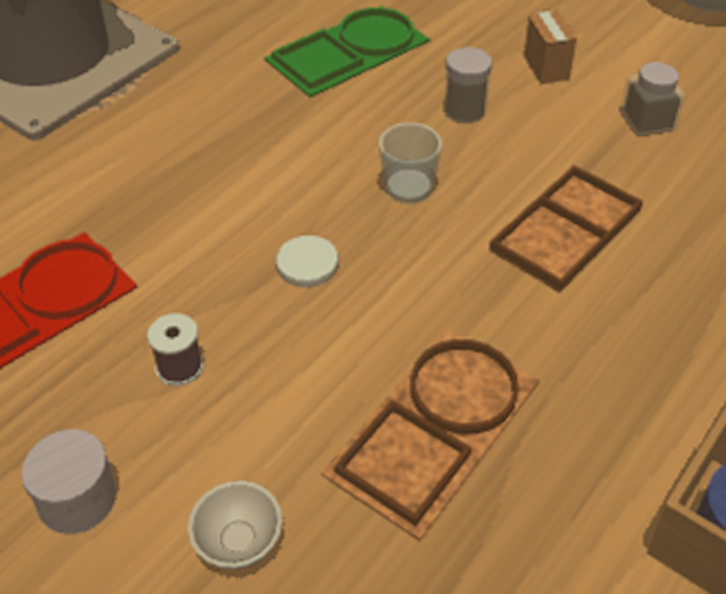

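```bash
cat > h.py <<'E'
import numpy as np,cv2
from rig import robot,snapshot,camera_model
from scipy.spatial.transform import Rotation as R
def ray(m,T,u,v,z):
    f=200/np.tan(np.radians(m['fovy'])/2)
    d=T[:3,:3]@np.array([(u-m['cx'])/f,(v-m['cy'])/f,1]);o=T[:3,3]
    return (o+d*(z-o[2])/d[2])[:2]
def proj(m,T,p):
    f=200/np.tan(np.radians(m['fovy'])/2)
    q=np.linalg.inv(T)@np.r_[p,1]; return q[:2]/q[2]*f+[m['cx'],m['cy']]
def tool():
    o=robot.observe();T=np.eye(4);T[:3,:3]=R.from_quat(o['ee_rot']).as_matrix();T[:3,3]=o['tool_pos'];return T
def yaw(): # world yaw of tool x
    T=tool();return np.degrees(np.arctan2(T[1,0],T[0,0]))
def grab(name):
    T=tool();o=robot.observe();img=snapshot("wrist")[:,:,::-1];m=camera_model("wrist")
    cv2.imwrite(f"pics/{name}.png",img);np.save(f"pics/{name}.npy",T@m['mount']);return m,T@m['mount'],img
def goto(x,y,z,yw=None):
    "print tool-frame shift (cm) and turn (deg) to target"
    T=tool();d=T[:3,:3].T@(np.array([x,y,z])-T[:3,3])*100
    s=f"shift {d.round(2)}"
    if yw is not None:
        a=np.radians(yw);Rt=np.array([[np.cos(a),np.sin(a),0],[np.sin(a),-np.cos(a),0],[0,0,-1]])
        w=np.degrees(R.from_matrix(T[:3,:3].T@Rt).as_rotvec());s+=f" turn {w.round(2)}"
    print(s,"pos",T[:3,3].round(4),"yaw",round(yaw(),2))
E
python3 - <<'E'
from h import *
m=camera_model("top");T=m['cam_to_world'];ms=camera_model("scene")
def A(c,z,o=(135,85)): return ray(m,T,(c[0]+.5)/4-.5+o[0],(c[1]+.5)/4-.5+o[1],z)
B=lambda c,z:A(c,z,(330,75))
P={'rjar':(A((334,456),.07),.07),'sqjar':(A((141,131),.066),.066),'tin':(B((672,458),.05),.05),'spool':(B((404,510),.046),.046),
'tumb':(A((603,416),.06),.06),'lid':(B((98,488),.012),.012),'dish':(B((559,234),.028),.028)}
for k,(p,z) in P.items(): print(k,p.round(4),"scene px",proj(ms,ms['cam_to_world'],[*p,z]).round(1))
for n,cs,z in(('carton',[A(c,.058) for c in[(115,335),(160,373),(98,460),(42,415)]],.058),('part',[A(c,.014) for c in[(416,53),(675,72),(661,218),(404,200)]],.014),('nest',[B(c,.004) for c in[(73,52),(395,52),(397,217),(73,217)]],.004)):
    cs=np.array(cs);print(n,cs.mean(0).round(4),[np.linalg.norm(cs[i]-cs[i-1]).round(4) for i in range(4)],[np.degrees(np.arctan2(*(cs[(i+1)%4]-cs[i])[::-1])).round(1) for i in range(4)],[proj(ms,ms['cam_to_world'],[*c,z]).round(0) for c in cs])
print(B((158,132),.014),B((318,131),.014),B((212,132),.014))
E
```

```text
rjar [0.4387 0.2146] scene px [363.2 136.7]
sqjar [0.6043 0.3211] scene px [449.5 142.8]
tin [ 0.4702 -0.354 ] scene px [179.2 320.1]
spool [ 0.4411 -0.219 ] scene px [228.4 260.3]
tumb [0.4622 0.0796] scene px [336.7 174. ]
lid [ 0.451  -0.0638] scene px [289.8 225.9]
dish [ 0.5893 -0.3036] scene px [256.9 346.4]
carton [0.4679 0.3382] [np.float64(0.0557), np.float64(0.0309), np.float64(0.0548), np.float64(0.0377)] [np.float64(-128.5), np.float64(146.2), np.float64(53.0), np.float64(-40.8)] [array([411., 127.]), array([399., 129.]), array([390., 117.]), array([404., 115.])]
part [0.6172 0.1232] [np.float64(0.0811), np.float64(0.142), np.float64(0.0803), np.float64(0.1402)] [np.float64(-93.4), np.float64(175.9), np.float64(86.9), np.float64(-2.9)] [array([442., 201.]), array([405., 238.]), array([373., 219.]), array([410., 184.])]
nest [ 0.6463 -0.1353] [np.float64(0.0914), np.float64(0.1758), np.float64(0.091), np.float64(0.176)] [np.float64(-89.2), np.float64(-178.9), np.float64(90.9), np.float64(1.0)] [array([396., 282.]), array([340., 354.]), array([296., 324.]), array([354., 259.])]
[ 0.64433874 -0.09286828] [ 0.64615396 -0.1790202 ] [ 0.64476764 -0.12198907]
```

```bash
python3 -c "
from h import *
goto(0.43,0.33,0.24,52)"
```

```text
shift [-17.85  34.15  -2.51] turn [1.000e-02 1.000e-01 2.455e+01] pos [0.1394 0.583  0.2146] yaw 76.55
```

Emit:
{"api": "servo_tool", "payload": {"steps": [[[-1.8,3.4,-0.25,0,0,0],[-1.8,3.4,-0.25,0,0,0],[-1.8,3.4,-0.25,0,0,0],[-1.8,3.4,-0.25,0,0,0],[-1.8,3.4,-0.25,0,0,0]]], "gripper": 1}}

```text
time_s: 0.6
tool_pos: [0.2847, 0.4551, 0.2277]
ee_rot: [0.785, 0.62, -0.0, 0.0]
contact_force: [0.6, -0.2, 0.5]
width: 0.0852
```

Emit:
{"api": "servo_tool", "payload": {"steps": [[[-1.8,3.4,-0.25,0,0,0],[-1.8,3.4,-0.25,0,0,0],[-1.8,3.4,-0.25,0,0,0],[-1.8,3.4,-0.25,0,0,0],[-1.8,3.4,-0.25,0,0,0]]]}}

```text
time_s: 1.1
tool_pos: [0.4291, 0.328, 0.2403]
ee_rot: [0.785, 0.619, -0.0, -0.0]
contact_force: [0.2, 1.0, -0.4]
width: 0.0854
```

Emit:
{"api": "servo_tool", "payload": {"steps": [[[0,0,0,0,0,8.2],[0,0,0,0,0,8.2],[0,0,0,0,0,8.2],[0,0,0,0,0,0],[0,0,0,0,0,0]]]}}

```text
time_s: 1.6
tool_pos: [0.4282, 0.3293, 0.2403]
ee_rot: [0.898, 0.44, -0.0, 0.0]
contact_force: [-0.5, -0.3, 0.2]
width: 0.0855
```

```bash
python3 -c "
from h import *
goto(0.468,0.338,0.20,52)
m,T,i=grab('w1')
print(proj(m,T,[.468,.338,.058]),proj(m,T,[.604,.321,.066]),proj(m,T,[.4387,.2146,.07]))"
```

```text
shift [3.13 2.61 4.02] turn [-0.01  0.03  0.2 ] pos [0.4282 0.3293 0.2403] yaw 52.2
[350.25649919 196.38192892] [413.56426856 304.18895369] [236.02175039 249.61070047]
```

View pics/w1.png

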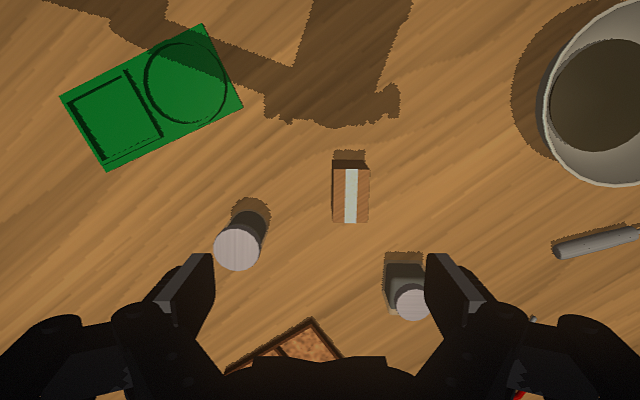

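```bash
python3 - <<'E'
from h import *
m=camera_model("wrist");T=np.load("pics/w1.npy");i=cv2.imread("pics/w1.png")
cv2.imwrite("pics/w1c.png",np.hstack([cv2.resize(i[140:240,310:400],None,fx=4,fy=4,interpolation=2),cv2.resize(i[240:340,365:455],None,fx=4,fy=4,interpolation=2)]))
g=i[150:235,320:385].astype(int)
mk=((g.min(2)>120)).astype(np.uint8)
c=max(cv2.findContours(mk,0,1)[0],key=cv2.contourArea)
print(cv2.minAreaRect(c),cv2.boundingRect(c))
E
```

```text
((30.796585083007812, 45.50926971435547), (11.994144439697266, 53.380191802978516), 1.7899105548858643) (24, 19, 14, 54)
```

View pics/w1c.png

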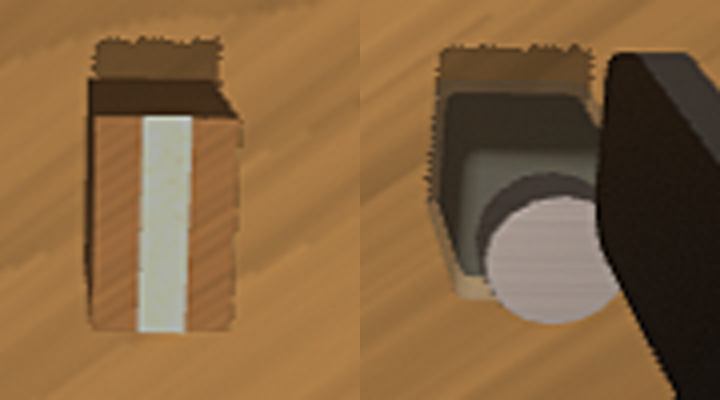

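Emit:
{"api": "servo_tool", "payload": {"steps": [[[1.05,0.87,3.5,0,0,1.2],[1.05,0.87,3.5,0,0,0],[1.03,0.87,3.5,0,0,0],[0,0,3.5,0,0,0],[0,0,1.5,0,0,0]]]}}

```text
time_s: 2.15
tool_pos: [0.4661, 0.3361, 0.0813]
ee_rot: [0.903, 0.43, -0.003, 0.0]
contact_force: [0.3, 0.2, 0.6]
width: 0.0855
```

```bash
python3 -c "
from h import *
goto(0.468,0.338,0.029,51)
m,T,i=grab('w2')"
```

```text
shift [0.3  0.04 5.23] turn [-0.12  0.33 -0.1 ] pos [0.4661 0.3361 0.0813] yaw 50.9
```

View pics/w2.png

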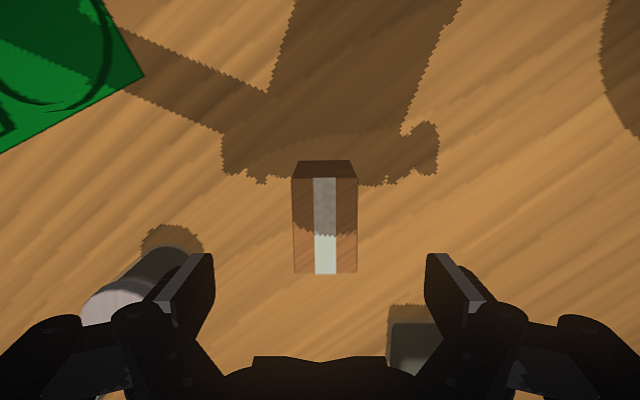

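Emit:
{"api": "servo_tool", "payload": {"steps": [[[0.1,0,2.6,0,0,0],[0,0,2.6,0,0,0],[0,0,0,0,0,0]]]}}

```text
time_s: 2.5
tool_pos: [0.4669, 0.3372, 0.0314]
ee_rot: [0.903, 0.429, -0.002, 0.0]
contact_force: [-1.0, 0.7, 0.2]
width: 0.0851
```

Emit:
{"api": "servo_tool", "payload": {"steps": [[[0,0,0,0,0,0],[0,0,0,0,0,0],[0,0,0,0,0,0],[0,0,0,0,0,0],[0,0,0,0,0,0]]], "gripper": -1, "force": 30}}

```text
time_s: 3.0
tool_pos: [0.47, 0.3388, 0.0356]
ee_rot: [0.903, 0.429, 0.001, -0.0]
contact_force: [-1.6, -0.7, 7.0]
width: 0.0349
```

```bash
python3 -c "
from h import *
goto(0.468,0.338,0.029,51)
m,T,i=grab('w3');print(robot.observe()['width'])"
```

```text
shift [-0.19 -0.11  0.66] turn [ 0.05 -0.14 -0.24] pos [0.47   0.3388 0.0356] yaw 50.76
0.03528482028257094
```

View pics/w3.png

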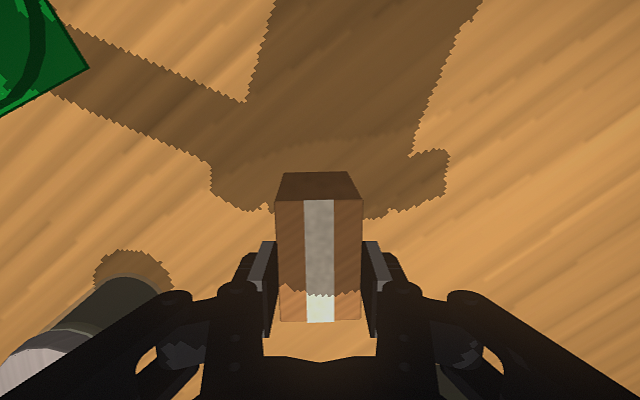

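```bash
python3 -c "
from h import *
m=camera_model('wrist');T=np.load('pics/w3.npy')
for p in [(320,262),(277,201),(279,322)]: 
  w=ray(m,T,*p,.058); print(w, tool()[:3,:3].T@(np.r_[w,0]-tool()[:3,3]*[1,1,0]))
"
```

```text
[0.46899914 0.34025521] [ 4.28787456e-04 -1.72554426e-03 -5.91057074e-07]
[0.43710718 0.34390776] [-1.69155345e-02 -2.87367904e-02 -7.09529481e-05]
[0.48011492 0.30749779] [-1.79110338e-02  2.76046490e-02 -1.86180057e-05]
```

Emit:
{"api": "servo_tool", "payload": {"steps": [[[0,0,-3,0,0,0],[0,0,-4,0,0,0],[0,0,-4,0,0,0],[0,0,0,0,0,0]]]}}

```text
time_s: 3.45
tool_pos: [0.4729, 0.3405, 0.1519]
ee_rot: [0.903, 0.429, 0.006, -0.001]
contact_force: [1.4, -0.1, 0.2]
width: 0.0352
```

```bash
python3 -c "
from h import *
goto(0.6195,0.1631,0.14,86.7);print(robot.observe()['width'])"
```

```text
shift [-4.48 22.57  1.24] turn [  0.44  -0.57 -35.95] pos [0.4729 0.3405 0.1519] yaw 50.75
0.03519254318586194
```

Emit:
{"api": "servo_tool", "payload": {"steps": [[[-0.75,3.75,0,0,0,0],[-0.75,3.75,0,0,0,0],[-0.75,3.75,0,0,0,0],[-0.75,3.75,0,0,0,0],[-0.75,3.75,0,0,0,0]]]}}

```text
time_s: 3.95
tool_pos: [0.5911, 0.1892, 0.1435]
ee_rot: [0.903, 0.429, 0.0, -0.0]
contact_force: [0.4, 0.6, -1.4]
width: 0.0348
```

Emit:
{"api": "servo_tool", "payload": {"steps": [[[-0.75,3.8,0,0,0,-7],[0,0,0,0,0,-7.2],[0,0,0,0,0,-7.2],[0,0,0,0,0,-7.2],[0,0,0,0,0,-7.2]]]}}

```text
time_s: 4.45
tool_pos: [0.615, 0.1604, 0.1433]
ee_rot: [0.726, 0.687, -0.0, -0.0]
contact_force: [-0.4, -0.3, -1.4]
width: 0.0347
```

Emit:
{"api": "servo_tool", "payload": {"steps": [[[0,0,0,0,0,0],[0,0,0,0,0,0]]]}}

```text
time_s: 4.65
tool_pos: [0.615, 0.1606, 0.1435]
ee_rot: [0.729, 0.684, -0.0, -0.0]
contact_force: [-0.1, -1.0, -1.2]
width: 0.0349
```

```bash
python3 -c "
from h import *
goto(0.6195,0.1631,0.0405,86.7)
m,T,i=grab('w4')
for q in [(-.036,.013),(.036,.013),(.036,.067),(-.036,.067)]:
  a=np.radians(-3.3);p=np.array([[np.cos(a),-np.sin(a)],[np.sin(a),np.cos(a)]])@q+[.6172,.1232];print(proj(m,T,[*p,.014]).round(),end=' ')
"
```

```text
shift [ 0.28  0.43 10.3 ] turn [-0.01  0.   -0.36] pos [0.615  0.1606 0.1435] yaw 86.34
[289. 145.] [292. 228.] [354. 228.] [355. 145.]
```

View pics/w4.png

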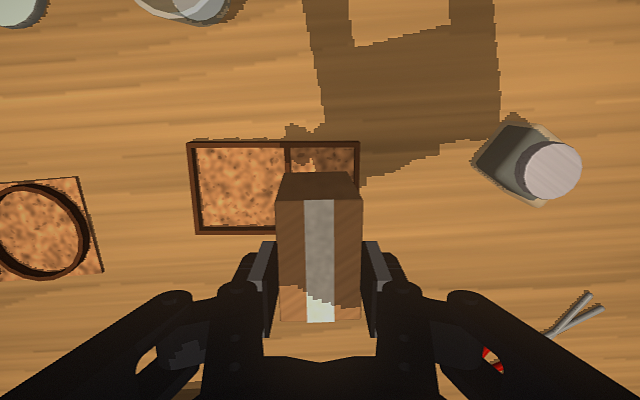

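Emit:
{"api": "servo_tool", "payload": {"steps": [[[0.28,0.58,2,0,0,-0.4],[0,0,3,0,0,0],[0,0,3,0,0,0],[0,0,1.0,0,0,0],[0,0,0,0,0,0]]]}}

```text
time_s: 5.2
tool_pos: [0.6193, 0.1628, 0.0514]
ee_rot: [0.726, 0.688, -0.002, -0.001]
contact_force: [-1.2, 0.3, -1.0]
width: 0.0349
```

```bash
python3 -c "
from h import *
goto(0.6195,0.1631,0.0405,86.7);print(robot.observe()['contact_force'])
m,T,i=grab('w5')"
```

```text
shift [0.03 0.03 1.09] turn [-0.24  0.06  0.17] pos [0.6193 0.1628 0.0514] yaw 86.87
[-1.16206587  0.2947233  -1.02778249]
```

View pics/w5.png

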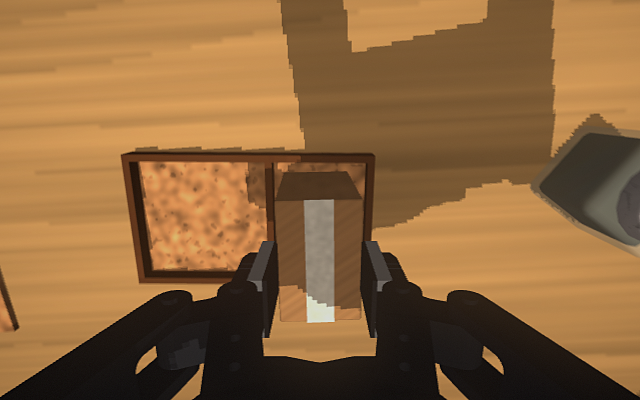

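Emit:
{"api": "servo_tool", "payload": {"steps": [[[0,0.1,0.6,0,0,0],[0,0,0.55,0,0,0],[0,0,0,0,0,0],[0,0,0,0,0,0]]]}}

```text
time_s: 5.65
tool_pos: [0.6222, 0.163, 0.0424]
ee_rot: [0.726, 0.688, 0.0, 0.0]
contact_force: [-0.0, -0.4, -1.3]
width: 0.0347
```

Emit:
{"api": "servo_tool", "payload": {"steps": [[[0,0,0.2,0,0,0],[0,0,0.1,0,0,0],[0,0,0,0,0,0]]]}}

```text
time_s: 5.95
tool_pos: [0.6224, 0.1631, 0.0398]
ee_rot: [0.726, 0.688, 0.0, 0.0]
contact_force: [-0.6, -0.4, 3.8]
width: 0.035
```

Emit:
{"api": "servo_tool", "payload": {"steps": [[[0,0,0,0,0,0],[0,0,0,0,0,0],[0,0,0,0,0,0],[0,0,-2,0,0,0],[0,0,-4,0,0,0]]], "gripper": 1}}

```text
time_s: 6.45
tool_pos: [0.6186, 0.1624, 0.095]
ee_rot: [0.726, 0.688, -0.004, -0.002]
contact_force: [-0.7, 0.4, 0.7]
width: 0.0852
```

Emit:
{"api": "servo_tool", "payload": {"steps": [[[0,0,-4,0,0,0],[0,0,-4,0,0,0],[0,0,0,0,0,0]]]}}

```text
time_s: 6.75
tool_pos: [0.626, 0.1638, 0.1874]
ee_rot: [0.726, 0.688, 0.005, 0.003]
contact_force: [0.3, -0.1, 0.9]
width: 0.0851
```

```bash
python3 -c "
from h import *
goto(0.6043,0.3211,0.19,52)
m,T,i=grab('w6')
print(proj(m,T,[.6043,.3211,.066]))
cv2.imwrite('pics/t6.png',cv2.resize(snapshot('top')[60:220,140:340,::-1],None,fx=4,fy=3.75))"
```

```text
shift [15.59 -3.   -0.25] turn [ 0.6  -0.36 34.95] pos [0.626  0.1638 0.1874] yaw 86.95
[514.78431688 146.49560421]
```

View pics/w6.png

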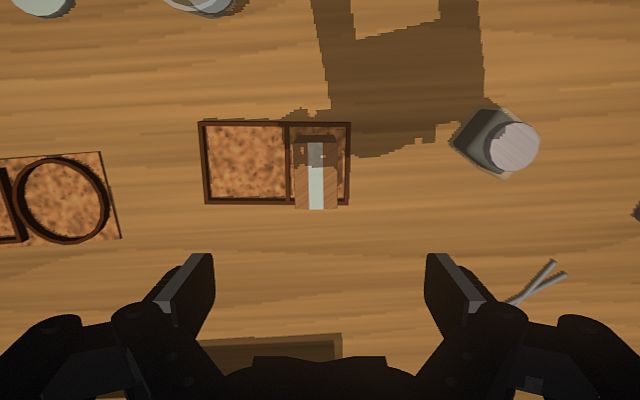

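View pics/t6.png

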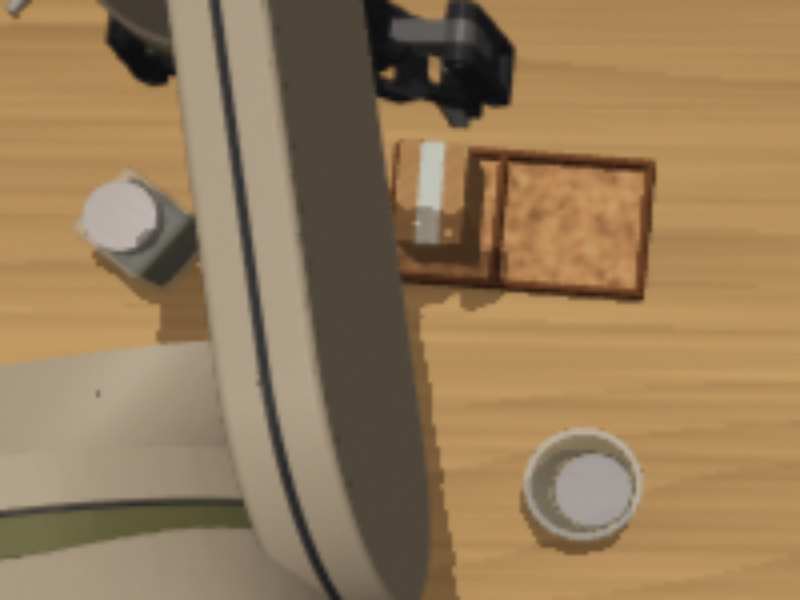

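```bash
python3 -c "
from h import *
m=camera_model('wrist');T=np.load('pics/w6.npy');i=cv2.imread('pics/w6.png')
cv2.imwrite('pics/w6c.png',cv2.resize(i[100:220,190:360],None,fx=4,fy=4,interpolation=2))
"
```

```text
(no output)
```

View pics/w6c.png

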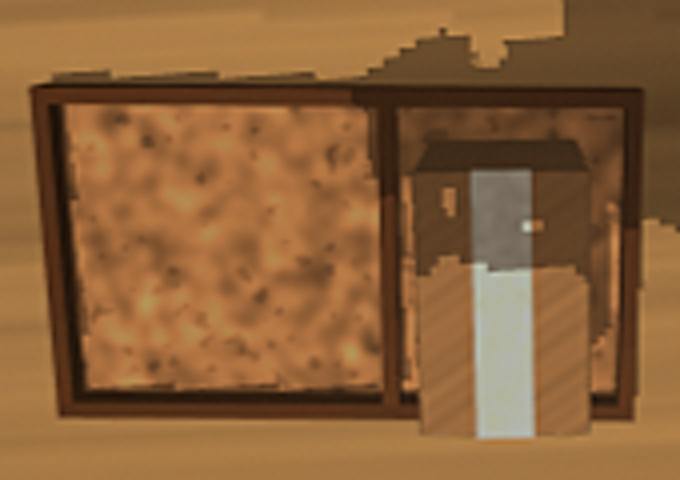

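Emit:
{"api": "servo_tool", "payload": {"steps": [[[3.9,-0.75,0,0,0,0],[3.9,-0.75,0,0,0,0],[3.9,-0.75,0,0,0,0],[3.9,-0.75,0,0,0,7],[0,0,0,0,0,7]]]}}

```text
time_s: 7.35
tool_pos: [0.5975, 0.325, 0.1761]
ee_rot: [0.804, 0.594, -0.002, -0.001]
contact_force: [0.3, 0.2, 0.4]
width: 0.0855
```

Emit:
{"api": "servo_tool", "payload": {"steps": [[[0,0,0,0,0,7],[0,0,0,0,0,7],[0,0,0,0,0,7],[0,0,0,0,0,0]]]}}

```text
time_s: 7.75
tool_pos: [0.5993, 0.32, 0.1765]
ee_rot: [0.899, 0.437, -0.002, -0.0]
contact_force: [1.0, 0.3, -0.4]
width: 0.0856
```

```bash
python3 -c "
from h import *
goto(0.6043,0.3211,0.19,52)
m,T,i=grab('w7')
print(proj(m,T,[.6043,.3211,.066]))"
```

```text
shift [ 0.4   0.32 -1.36] turn [-0.1   0.19 -0.16] pos [0.5993 0.32   0.1765] yaw 51.84
[324.50211219 193.01446493]
```

View pics/w7.png

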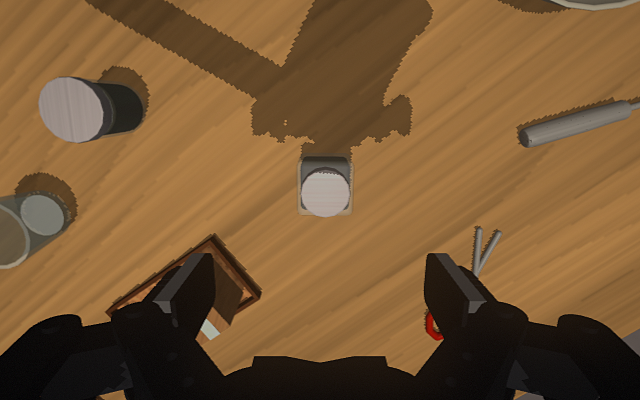

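```bash
python3 -c "
from h import *
m=camera_model('wrist');T=np.load('pics/w6.npy')
print(ray(m,T,316,175.7,.062)-[.6195,.1631])"
```

```text
[ 0.00074314 -0.00110952]
```

Emit:
{"api": "servo_tool", "payload": {"steps": [[[0.2,0.16,2,0,0,0],[0.2,0.16,4,0,0,0],[0,0,4,0,0,0],[0,0,3,0,0,0],[0,0,1.5,0,0,0]]]}}

```text
time_s: 8.3
tool_pos: [0.6024, 0.3202, 0.0289]
ee_rot: [0.898, 0.439, -0.004, -0.0]
contact_force: [-0.5, 0.3, -0.1]
width: 0.0854
```

Emit:
{"api": "servo_tool", "payload": {"steps": [[[0,0,0,0,0,0],[0,0,0,0,0,0]]]}}

```text
time_s: 8.5
tool_pos: [0.606, 0.3218, 0.0352]
ee_rot: [0.899, 0.438, 0.0, 0.0]
contact_force: [-0.8, -1.0, -0.5]
width: 0.0852
```

Emit:
{"api": "servo_tool", "payload": {"steps": [[[0,0,0,0,0,0],[0,0,0,0,0,0],[0,0,0,0,0,0],[0,0,0,0,0,0],[0,0,0,0,0,0]]], "gripper": -1, "force": 45}}

```text
time_s: 9.0
tool_pos: [0.6065, 0.3219, 0.0363]
ee_rot: [0.899, 0.438, 0.001, 0.0]
contact_force: [-1.4, -1.2, 5.7]
width: 0.0469
```

```bash
python3 -c "
from h import *
goto(0.6043,0.3211,0.027,52)
m,T,i=grab('w8')
print(proj(m,T,[.6043,.3211,.066]))"
```

```text
shift [-0.2  -0.13  0.93] turn [ 0.08 -0.12 -0.05] pos [0.6065 0.3219 0.0363] yaw 51.95
[314.10017442 271.16782568]
```

View pics/w8.png

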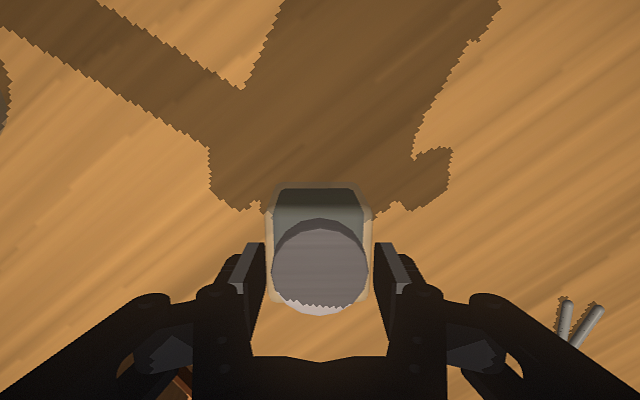

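Emit:
{"api": "servo_tool", "payload": {"steps": [[[0,0,-2,0,0,0],[0,0,-4,0,0,-6],[0,0,-4,0,0,-8],[0,0,0,0,0,-8.3],[0,0,0,0,0,-8.3]]]}}

```text
time_s: 9.55
tool_pos: [0.6069, 0.3222, 0.1374]
ee_rot: [0.75, 0.662, 0.002, 0.001]
contact_force: [-0.8, 0.2, -2.4]
width: 0.0468
```

Emit:
{"api": "servo_tool", "payload": {"steps": [[[0,0,0,0,0,-8.3],[0,0,0,0,0,0]]]}}

```text
time_s: 9.75
tool_pos: [0.6053, 0.3216, 0.1344]
ee_rot: [0.701, 0.713, 0.0, 0.0]
contact_force: [-0.4, 0.3, -2.3]
width: 0.0469
```

```bash
python3 -c "
from h import *
goto(0.6465,-0.179,0.14,90.9);print(robot.observe()['width'])"
```

```text
shift [-50.12   3.25  -0.56] turn [ 0.01 -0.    0.1 ] pos [0.6053 0.3216 0.1344] yaw 91.0
0.04689213944319201
```

Emit:
{"api": "servo_tool", "payload": {"steps": [[[-4.1,0.27,-0.05,0,0,0],[-4.1,0.27,-0.05,0,0,0],[-4.1,0.27,-0.05,0,0,0],[-4.1,0.27,-0.05,0,0,0],[-4.1,0.27,-0.05,0,0,0]]]}}

```text
time_s: 10.25
tool_pos: [0.6218, 0.1153, 0.1368]
ee_rot: [0.704, 0.711, 0.0, 0.0]
contact_force: [0.8, -1.1, -2.5]
width: 0.0465
```

Emit:
{"api": "servo_tool", "payload": {"steps": [[[-4.1,0.27,-0.05,0,0,0],[-4.1,0.27,-0.05,0,0,0],[-4.1,0.27,-0.05,0,0,0],[-4.1,0.27,-0.05,0,0,0],[-4.1,0.27,-0.05,0,0,0]]]}}

```text
time_s: 10.75
tool_pos: [0.6383, -0.0896, 0.1393]
ee_rot: [0.704, 0.711, 0.0, 0.0]
contact_force: [1.4, 1.5, -2.6]
width: 0.0465
```

Emit:
{"api": "servo_tool", "payload": {"steps": [[[-4.1,0.27,0,0,0,0],[-4.1,0.27,0,0,0,0],[0,0,0,0,0,0],[0,0,0,0,0,0]]]}}

```text
time_s: 11.15
tool_pos: [0.6448, -0.1709, 0.1389]
ee_rot: [0.704, 0.71, 0.0, -0.0]
contact_force: [0.2, 0.4, -2.9]
width: 0.0468
```

```bash
python3 -c "
from h import *
goto(0.6465,-0.179,0.0403,90.9);print(robot.observe()['width'])
m,T,i=grab('w9')
for q in [(-.034,.034),(-.034,-.034),(.034,-.034),(.034,.034)]:
  print(proj(m,T,[.6465+q[0],-.179+q[1],.014]).round(),end=' ')"
```

```text
shift [-0.82  0.17  9.86] turn [-0.02 -0.03 -0.38] pos [ 0.6448 -0.1709  0.1389] yaw 90.52
0.046774294155067606
[351. 145.] [267. 145.] [269. 225.] [349. 225.]
```

View pics/w9.png

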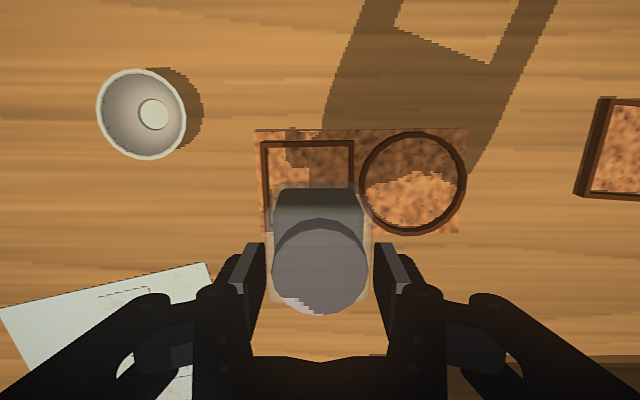

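Emit:
{"api": "servo_tool", "payload": {"steps": [[[-0.8,0.3,1,0,0,-0.4],[0,0,3,0,0,0],[0,0,3,0,0,0],[0,0,1,0,0,0],[0,0,0,0,0,0]]]}}

```text
time_s: 11.7
tool_pos: [0.6463, -0.1764, 0.0561]
ee_rot: [0.699, 0.715, -0.001, -0.002]
contact_force: [0.5, -0.5, -2.1]
width: 0.0467
```

Emit:
{"api": "servo_tool", "payload": {"steps": [[[0,0,0,0,0,0],[0,0,0,0,0,0]]]}}

```text
time_s: 11.9
tool_pos: [0.6498, -0.1782, 0.0615]
ee_rot: [0.699, 0.715, 0.001, 0.002]
contact_force: [0.1, -0.3, -1.9]
width: 0.0466
```

```bash
python3 -c "
from h import *
goto(0.6465,-0.179,0.0403,90.9);print(robot.observe()['width'])
m,T,i=grab('w10')"
```

```text
shift [-0.07 -0.34  2.12] turn [0.19 0.07 0.36] pos [ 0.6498 -0.1782  0.0615] yaw 91.26
0.046647538626982135
```

View pics/w10.png

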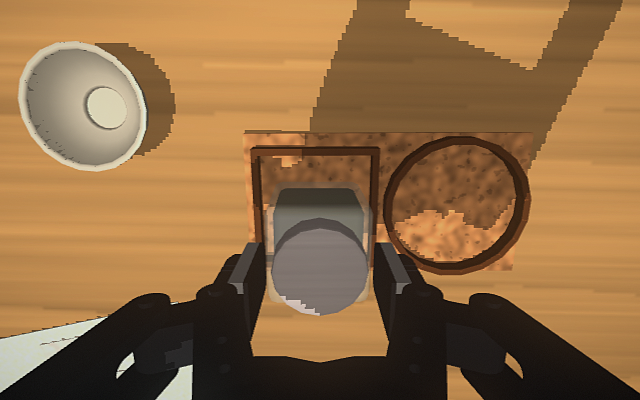

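Emit:
{"api": "servo_tool", "payload": {"steps": [[[0,-0.1,0.9,0,0,0.3],[0,-0.1,0.9,0,0,0],[0,0,0,0,0,0],[0,0,0,0,0,0]]]}}

```text
time_s: 12.35
tool_pos: [0.6456, -0.1777, 0.0403]
ee_rot: [0.701, 0.713, -0.0, -0.001]
contact_force: [-0.4, -0.2, -2.8]
width: 0.0468
```

Emit:
{"api": "servo_tool", "payload": {"steps": [[[0,0.1,0.1,0,0,0],[0,0,0,0,0,0],[0,0,0,0,0,0]]]}}

```text
time_s: 12.65
tool_pos: [0.6471, -0.1778, 0.0402]
ee_rot: [0.701, 0.713, -0.0, -0.0]
contact_force: [-2.5, -0.4, 2.0]
width: 0.0466
```

Emit:
{"api": "servo_tool", "payload": {"steps": [[[0,0,0,0,0,0],[0,0,0,0,0,0],[0,0,0,0,0,0],[0,0,-2,0,0,0],[0,0,-4,0,0,0]]], "gripper": 1}}

```text
time_s: 13.15
tool_pos: [0.6441, -0.1767, 0.096]
ee_rot: [0.701, 0.713, -0.002, -0.004]
contact_force: [-0.4, -0.3, -0.4]
width: 0.0852
```

Emit:
{"api": "servo_tool", "payload": {"steps": [[[0,0,-4,0,0,0],[0,0,-4,0,0,0],[0,0,-1,0,0,0],[0,0,0,0,0,0]]]}}

```text
time_s: 13.55
tool_pos: [0.6489, -0.1784, 0.1935]
ee_rot: [0.701, 0.713, 0.001, 0.003]
contact_force: [0.1, -0.9, -0.7]
width: 0.0853
```

```bash
python3 -c "
from h import *
goto(0.4702,-0.354,0.19,45);print(robot.observe()['width'])
m,T,i=grab('w11')
print(proj(m,T,[.6465,-.179,.070]))"
```

```text
shift [-17.26 -18.16   0.28] turn [ 3.400e-01 -2.000e-02  4.595e+01] pos [ 0.6489 -0.1784  0.1935] yaw 90.95
0.08533357408794488
[318.63647136 181.00270133]
```

View pics/w11.png

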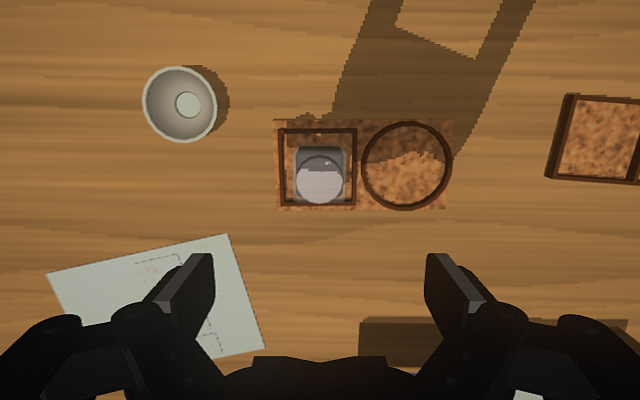

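Emit:
{"api": "servo_tool", "payload": {"steps": [[[-2.9,-3.05,0,0,0,0],[-2.9,-3.05,0,0,0,0],[-2.9,-3.05,0,0,0,0],[-2.9,-3.05,0,0,0,0],[-2.9,-3.05,0,0,0,0]]]}}

```text
time_s: 14.1
tool_pos: [0.4945, -0.3253, 0.1867]
ee_rot: [0.701, 0.713, -0.0, -0.002]
contact_force: [0.8, -0.6, 0.0]
width: 0.0851
```

Emit:
{"api": "servo_tool", "payload": {"steps": [[[-2.9,-3.05,0,0,0,0],[0,0,0,0,0,8],[0,0,0,0,0,8],[0,0,0,0,0,8],[0,0,0,0,0,8]]]}}

```text
time_s: 14.6
tool_pos: [0.4657, -0.354, 0.1867]
ee_rot: [0.872, 0.489, -0.001, -0.002]
contact_force: [0.7, 0.8, -0.6]
width: 0.0852
```

Emit:
{"api": "servo_tool", "payload": {"steps": [[[0,0,0,0,0,7],[0,0,0,0,0,7],[0,0,0,0,0,0],[0,0,0,0,0,0]]]}}

```text
time_s: 15.0
tool_pos: [0.4663, -0.3542, 0.188]
ee_rot: [0.923, 0.384, -0.001, -0.001]
contact_force: [0.3, -1.1, 0.7]
width: 0.0851
```

```bash
python3 -c "
from h import *
goto(0.4702,-0.354,0.029,45)
m,T,i=grab('w12')
print(proj(m,T,[.4702,-.354,.050]))"
```

```text
shift [ 0.29  0.31 15.9 ] turn [-0.18  0.01  0.16] pos [ 0.4663 -0.3542  0.188 ] yaw 45.16
[322.31986667 184.39442446]
```

View pics/w12.png

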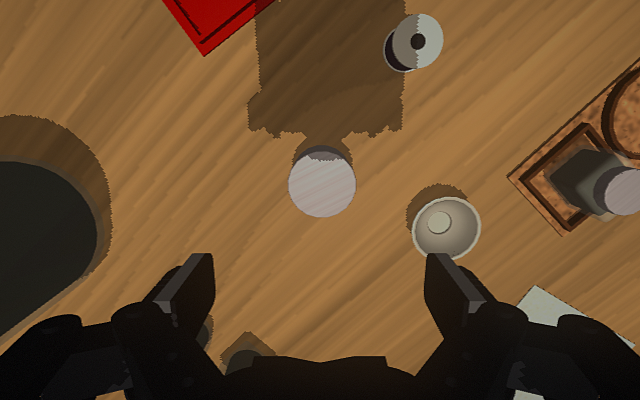

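Emit:
{"api": "servo_tool", "payload": {"steps": [[[0.15,0.15,3,0,0,0],[0.15,0.15,4,0,0,0],[0,0,4,0,0,0],[0,0,3,0,0,0],[0,0,2,0,0,0]]]}}

```text
time_s: 15.55
tool_pos: [0.4696, -0.3532, 0.0263]
ee_rot: [0.924, 0.384, -0.001, -0.002]
contact_force: [-0.0, -0.6, 0.5]
width: 0.0851
```

Emit:
{"api": "servo_tool", "payload": {"steps": [[[0,0,0,0,0,0],[0,0,0,0,0,0]]]}}

```text
time_s: 15.75
tool_pos: [0.4711, -0.3547, 0.03]
ee_rot: [0.924, 0.383, -0.0, -0.0]
contact_force: [0.2, 0.2, -0.1]
width: 0.0855
```

Emit:
{"api": "servo_tool", "payload": {"steps": [[[0,0,0,0,0,0],[0,0,0,0,0,0],[0,0,0,0,0,0],[0,0,0,0,0,0],[0,0,0,0,0,0]]], "gripper": -1, "force": 40}}

```text
time_s: 16.25
tool_pos: [0.474, -0.3575, 0.0346]
ee_rot: [0.924, 0.382, 0.002, 0.004]
contact_force: [-0.3, -0.8, 15.4]
width: 0.0121
```

```bash
python3 -c "
from h import *
goto(0.4702,-0.354,0.029,45)
m,T,i=grab('w13')
print(proj(m,T,[.4702,-.354,.050]))"
```

```text
shift [-0.03 -0.52  0.56] turn [ 0.45 -0.01 -0.04] pos [ 0.474  -0.3575  0.0346] yaw 44.96
[318.2114317 248.0061042]
```

View pics/w13.png

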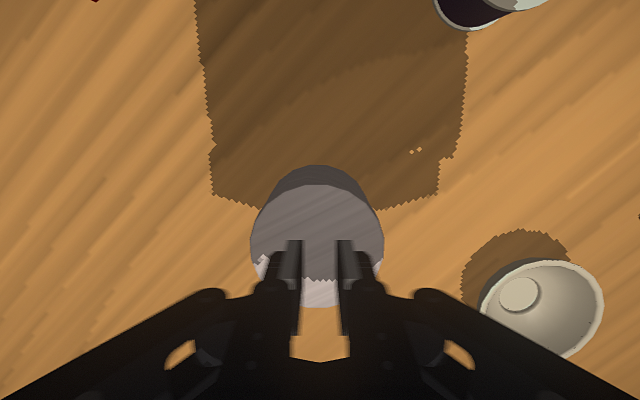

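```bash
python3 -c "
from h import *
m,T,i=grab('w14')
s=snapshot('scene')[:,:,::-1];cv2.imwrite('pics/s14.png',cv2.resize(s[200:400,100:340],None,fx=3,fy=3,interpolation=2))
o=robot.observe();print(o['width'],o['contact_force'],o['tool_pos'])"
```

```text
0.00036653799470718533 [-0.68729028  0.01909912 14.35173127] [ 0.47403689 -0.35736929  0.0343715 ]
```

View pics/w14.png

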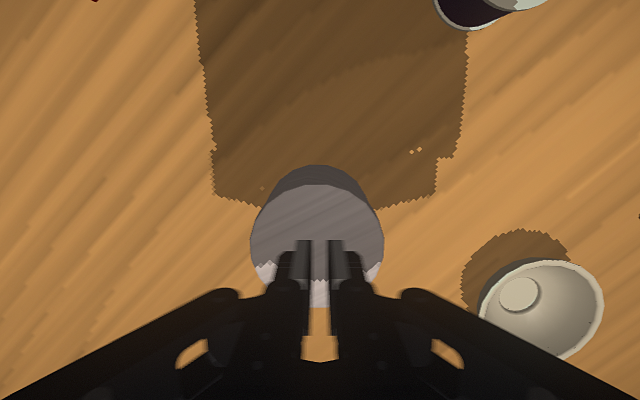

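View pics/s14.png

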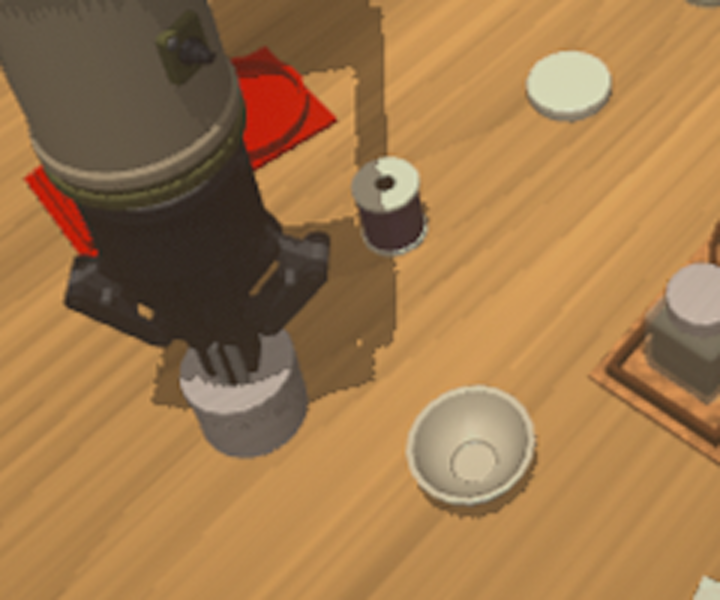

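```bash
python3 -c "
from h import *
m=camera_model('wrist');M=m['mount']
for z in(.02,.008,0,-.011,-.03): print(z,[proj(m,M,[0,y,z]).round() for y in(-.011,.011)])
T=np.load('pics/w14.npy');print(proj(m,T,[.4702,-.354,.05]))
o=robot.observe();print(o['joint_pos'])
"
```

```text
0.02 [array([319., 211.]), array([319., 249.])]
0.008 [array([319., 218.]), array([319., 258.])]
0 [array([319., 223.]), array([319., 265.])]
-0.011 [array([319., 232.]), array([319., 276.])]
-0.03 [array([319., 249.]), array([319., 298.])]
[318.20428558 248.02373321]
[-7.32285780e-01  2.62925590e-01  1.68214136e+00 -8.38287215e-05
  1.18879407e+00 -1.51694368e+00]
```

Emit:
{"api": "servo_tool", "payload": {"steps": [[[0,0,-2,0,0,0],[0,0,-2,0,0,0],[0,0,0,0,0,0],[0,0,0,0,0,0],[0,0,0,0,0,0]]], "gripper": 1}}

```text
time_s: 16.9
tool_pos: [0.4709, -0.3545, 0.0692]
ee_rot: [0.924, 0.382, -0.0, -0.001]
contact_force: [0.7, 0.5, -0.2]
width: 0.0725
```

Emit:
{"api": "servo_tool", "payload": {"steps": [[[0,0,0,0,0,0],[0,0,0,0,0,0],[0,0,0,0,0,0]]]}}

```text
time_s: 17.2
tool_pos: [0.471, -0.3546, 0.0694]
ee_rot: [0.924, 0.382, -0.0, -0.0]
contact_force: [0.6, 0.2, -0.2]
width: 0.0855
```

```bash
python3 -c "
from h import *
goto(0.4702,-0.354,0.0,45)
m,T,i=grab('w15')
print(proj(m,T,[.4702,-.354,.050]),robot.observe()['contact_force'],robot.observe()['width'])"
```

```text
shift [-0.01 -0.09  6.94] turn [-0.06  0.   -0.05] pos [ 0.471  -0.3546  0.0694] yaw 44.95
[318.60953049 228.64886911] [-0.46324779 -0.10004985  0.36200193] 0.08539683704157662
```

View pics/w15.png

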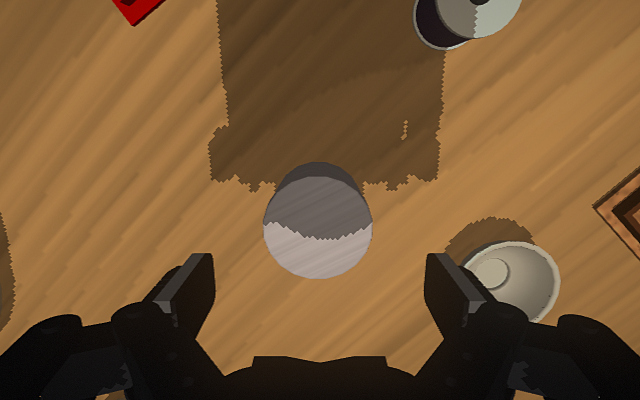

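Emit:
{"api": "servo_tool", "payload": {"steps": [[[0,-0.1,3,0,0,0],[0,0,2.5,0,0,0],[0,0,1.4,0,0,0],[0,0,0,0,0,0],[0,0,0,0,0,0]]]}}

```text
time_s: 17.75
tool_pos: [0.4708, -0.3543, 0.0015]
ee_rot: [0.924, 0.382, 0.0, 0.0]
contact_force: [0.8, 0.1, 0.0]
width: 0.0854
```

Emit:
{"api": "servo_tool", "payload": {"steps": [[[0,0,0,0,0,0],[0,0,0,0,0,0],[0,0,0,0,0,0],[0,0,0,0,0,0],[0,0,0,0,0,0]]], "gripper": -1}}

```text
time_s: 18.25
tool_pos: [0.4718, -0.3553, 0.0031]
ee_rot: [0.924, 0.382, 0.001, 0.001]
contact_force: [-0.0, -0.1, 6.0]
width: 0.059
```

```bash
python3 -c "
from h import *
goto(0.4702,-0.354,0.0,45)
m,T,i=grab('w16')
print(proj(m,T,[.4702,-.354,.050]),robot.observe()['contact_force'],robot.observe()['width'])"
```

```text
shift [-0.02 -0.2   0.3 ] turn [ 0.19 -0.   -0.05] pos [ 0.4718 -0.3553  0.0031] yaw 44.95
[318.11174643 292.31549204] [-1.24642611  0.81358893  5.67733001] 0.059120865848703845
```

View pics/w16.png

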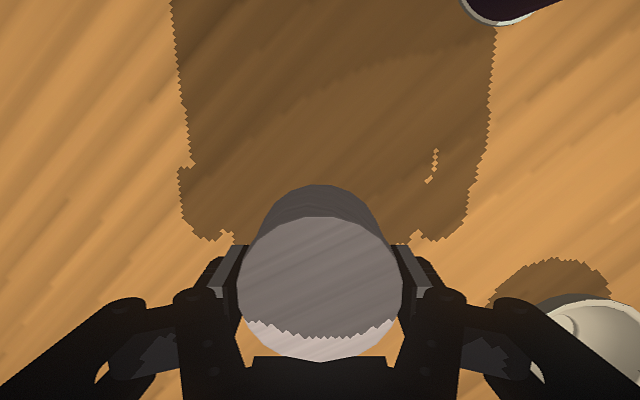

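Emit:
{"api": "servo_tool", "payload": {"steps": [[[0,0,-2,0,0,0],[0,0,-3.5,0,0,0],[0,0,-3.5,0,0,0],[0,0,-3,0,0,0],[0,0,0,0,0,0]]]}}

```text
time_s: 18.8
tool_pos: [0.4735, -0.3567, 0.1276]
ee_rot: [0.924, 0.382, 0.002, 0.004]
contact_force: [1.3, -0.7, -0.8]
width: 0.059
```

```bash
python3 -c "
from h import *
goto(0.645,-0.0925,0.12,45);print(robot.observe()['contact_force'],robot.observe()['width'])"
```

```text
shift [30.8  -6.58  0.71] turn [ 0.57 -0.03 -0.05] pos [ 0.4735 -0.3567  0.1276] yaw 44.95
[ 1.28553825 -0.7325664  -0.77000799] 0.05898286254319628
```

Emit:
{"api": "servo_tool", "payload": {"steps": [[[3.8,-0.8,0,0,0,0],[3.8,-0.8,0,0,0,0],[3.8,-0.8,0,0,0,0],[3.8,-0.8,0,0,0,0],[3.8,-0.8,0,0,0,0]]]}}

```text
time_s: 19.3
tool_pos: [0.577, -0.1901, 0.1203]
ee_rot: [0.924, 0.382, -0.0, -0.0]
contact_force: [0.2, -0.1, -2.0]
width: 0.0591
```

Emit:
{"api": "servo_tool", "payload": {"steps": [[[3.8,-0.8,0,0,0,0],[3.8,-0.8,0,0,0,0],[3.8,-0.8,0,0,0,0],[0,0,0,0,0,0],[0,0,0,0,0,0]]]}}

```text
time_s: 19.8
tool_pos: [0.6403, -0.0931, 0.12]
ee_rot: [0.924, 0.383, -0.001, -0.0]
contact_force: [-0.6, -0.1, -0.8]
width: 0.0589
```

```bash
python3 -c "
from h import *
goto(0.645,-0.0925,0.0071,45);print(robot.observe()['contact_force'],robot.observe()['width'])
m,T,i=grab('w17')
import math
print([proj(m,T,[.645+.04*math.cos(a),-.0925+.04*math.sin(a),.014]).round() for a in np.radians([45,135,225,315])])"
```

```text
shift [ 0.39  0.31 11.29] turn [-0.06  0.06  0.07] pos [ 0.6403 -0.0931  0.12  ] yaw 45.07
[-0.5753057  -0.14841501 -0.8364123 ] 0.05886671670458241
[array([375., 194.]), array([324., 142.]), array([273., 194.]), array([324., 242.])]
```

View pics/w17.png

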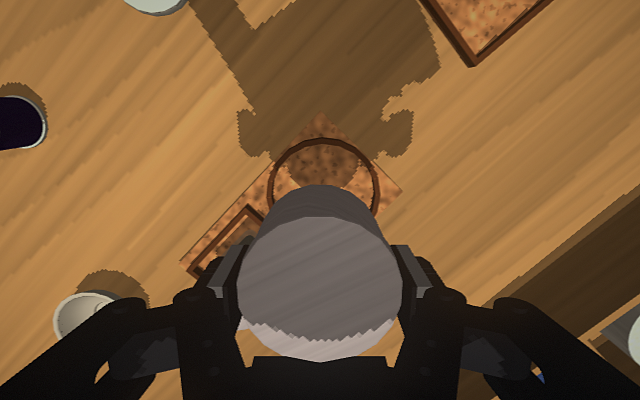

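Emit:
{"api": "servo_tool", "payload": {"steps": [[[0.2,0.3,2,0,0,0],[0.2,0.25,3,0,0,0],[0,0,3,0,0,0],[0,0,1.7,0,0,0],[0,0,0,0,0,0]]]}}

```text
time_s: 20.35
tool_pos: [0.6439, -0.0957, 0.0203]
ee_rot: [0.924, 0.382, -0.003, -0.002]
contact_force: [-1.0, 0.3, -1.6]
width: 0.0591
```

Emit:
{"api": "servo_tool", "payload": {"steps": [[[0,0,0,0,0,0],[0,0,0,0,0,0]]]}}

```text
time_s: 20.55
tool_pos: [0.6488, -0.0959, 0.0264]
ee_rot: [0.924, 0.382, 0.001, 0.001]
contact_force: [-0.1, 0.6, -1.7]
width: 0.0588
```

```bash
python3 -c "
from h import *
goto(0.645,-0.0925,0.0071,45);print(robot.observe()['contact_force'],robot.observe()['width'])
m,T,i=grab('w18')"
```

```text
shift [-0.03 -0.51  1.93] turn [ 0.16 -0.1  -0.08] pos [ 0.6488 -0.0959  0.0264] yaw 44.92
[-0.09352278  0.59565497 -1.68032286] 0.05884652925201159
```

View pics/w18.png

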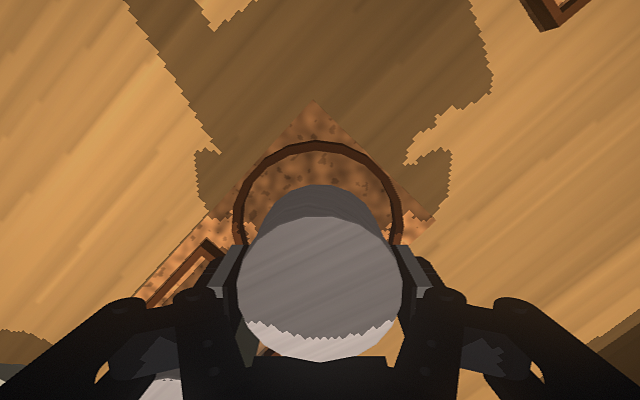

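Emit:
{"api": "servo_tool", "payload": {"steps": [[[0,-0.15,0.8,0,0,0],[0,-0.15,0.8,0,0,0],[0,0,0.1,0,0,0],[0,0,0,0,0,0]]]}}

```text
time_s: 21.0
tool_pos: [0.6453, -0.0926, 0.007]
ee_rot: [0.924, 0.382, 0.0, -0.0]
contact_force: [0.2, 1.9, 1.0]
width: 0.0589
```

Emit:
{"api": "servo_tool", "payload": {"steps": [[[0,0,0.1,0,0,0],[0,0,0,0,0,0]]]}}

```text
time_s: 21.2
tool_pos: [0.6454, -0.0927, 0.0069]
ee_rot: [0.924, 0.382, 0.0, -0.0]
contact_force: [-3.1, 2.0, 8.7]
width: 0.0592
```

Emit:
{"api": "servo_tool", "payload": {"steps": [[[0,0,0,0,0,0],[0,0,0,0,0,0],[0,0,0,0,0,0],[0,0,-2,0,0,0],[0,0,-3.5,0,0,0]]], "gripper": 1}}

```text
time_s: 21.7
tool_pos: [0.642, -0.0925, 0.0576]
ee_rot: [0.924, 0.382, -0.003, -0.002]
contact_force: [-0.1, -0.0, 1.0]
width: 0.0853
```

Emit:
{"api": "servo_tool", "payload": {"steps": [[[0,0,-4,0,0,0],[0,0,-4,0,0,0],[0,0,-4,0,0,0],[0,0,0,0,0,0],[0,0,0,0,0,0]]]}}

```text
time_s: 22.2
tool_pos: [0.6461, -0.0933, 0.1827]
ee_rot: [0.924, 0.382, 0.001, 0.001]
contact_force: [0.2, 1.0, -1.5]
width: 0.0857
```

```bash
python3 -c "
from h import *
goto(0.4411,-0.219,0.17,45)
m,T,i=grab('w19')
print(proj(m,T,[.645,-.0925,.054]))"
```

```text
shift [-23.39  -5.59   1.22] turn [ 0.16 -0.1  -0.05] pos [ 0.6461 -0.0933  0.1827] yaw 44.95
[318.45634326 181.41314135]
```

View pics/w19.png

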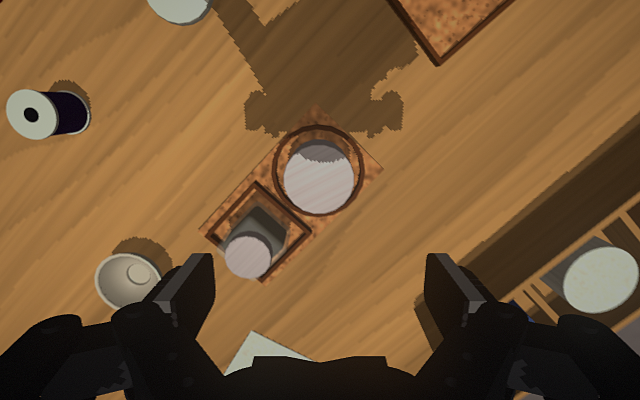

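Emit:
{"api": "servo_tool", "payload": {"steps": [[[-3.9,-0.93,0,0,0,0],[-3.9,-0.93,0,0,0,0],[-3.9,-0.93,0,0,0,0],[-3.9,-0.93,0,0,0,0],[-3.9,-0.93,0,0,0,0]]]}}

```text
time_s: 22.75
tool_pos: [0.4716, -0.1978, 0.1784]
ee_rot: [0.924, 0.382, -0.001, -0.002]
contact_force: [0.5, -1.8, 0.4]
width: 0.0855
```

Emit:
{"api": "servo_tool", "payload": {"steps": [[[-3.9,-0.93,0,0,0,0],[0,0,0,0,0,0],[0,0,0,0,0,0],[0,0,0,0,0,0]]]}}

```text
time_s: 23.15
tool_pos: [0.4401, -0.2183, 0.18]
ee_rot: [0.924, 0.382, -0.0, -0.001]
contact_force: [0.5, 1.1, -0.6]
width: 0.0856
```

```bash
python3 -c "
from h import *
goto(0.4411,-0.219,0.0,45)
m,T,i=grab('w20')
print(proj(m,T,[.4411,-.219,.046]))
T=np.load('pics/w19.npy');print(ray(m,T,318,178,.054))"
```

```text
shift [ 0.02  0.16 18.  ] turn [-0.1   0.   -0.05] pos [ 0.4401 -0.2183  0.18  ] yaw 44.95
[319.21663722 183.70492417]
[ 0.64266735 -0.09069556]
```

View pics/w20.png

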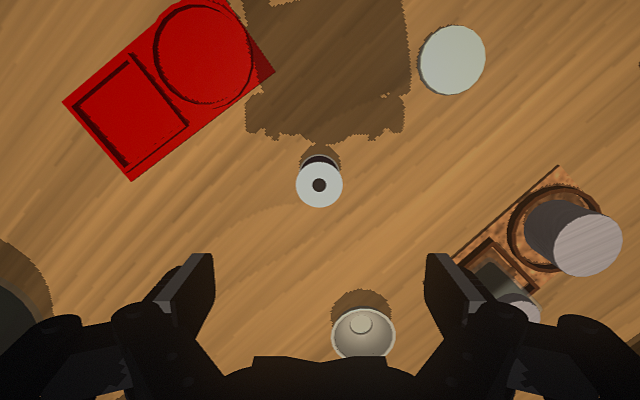

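Emit:
{"api": "servo_tool", "payload": {"steps": [[[0,0.15,4,0,0,0],[0,0,4,0,0,0],[0,0,4,0,0,0],[0,0,3,0,0,0],[0,0,2,0,0,0]]]}}

```text
time_s: 23.7
tool_pos: [0.4401, -0.218, 0.0077]
ee_rot: [0.924, 0.383, -0.001, -0.002]
contact_force: [-0.4, -0.6, -0.3]
width: 0.0855
```

Emit:
{"api": "servo_tool", "payload": {"steps": [[[0,0,0.5,0,0,0],[0,0,0,0,0,0],[0,0,0,0,0,0]]]}}

```text
time_s: 24.0
tool_pos: [0.4424, -0.2202, 0.0073]
ee_rot: [0.924, 0.383, 0.001, 0.001]
contact_force: [0.5, 0.1, 1.2]
width: 0.0852
```

```bash
python3 -c "
from h import *
goto(0.4411,-0.219,0.0,45);print(robot.observe()['contact_force'])"
```

```text
shift [-0.01 -0.18  0.73] turn [ 0.1  -0.02 -0.01] pos [ 0.4424 -0.2202  0.0073] yaw 44.99
[0.46018343 0.11355257 1.15766347]
```

Lower 5 mm, then close gently.

Emit:
{"api": "servo_tool", "payload": {"steps": [[[0,-0.15,0.5,0,0,0],[0,0,0,0,0,0],[0,0,0,0,0,0]]]}}

```text
time_s: 24.3
tool_pos: [0.4404, -0.219, 0.0016]
ee_rot: [0.924, 0.382, 0.0, 0.0]
contact_force: [-0.1, -0.4, 0.4]
width: 0.0859
```

Emit:
{"api": "servo_tool", "payload": {"steps": [[[0,0,0,0,0,0],[0,0,0,0,0,0],[0,0,0,0,0,0],[0,0,0,0,0,0],[0,0,0,0,0,0]]], "gripper": -1, "force": 25}}

```text
time_s: 24.8
tool_pos: [0.4403, -0.2191, 0.0014]
ee_rot: [0.924, 0.382, 0.0, 0.0]
contact_force: [-0.9, -0.1, 3.2]
width: 0.0391
```

```bash
python3 -c "
from h import *
goto(0.4411,-0.219,0.0,45)
m,T,i=grab('w21')
print(proj(m,T,[.4411,-.219,.046]),robot.observe()['width'],robot.observe()['contact_force'])"
```

```text
shift [0.06 0.05 0.14] turn [ 0.03 -0.   -0.05] pos [ 0.4403 -0.2191  0.0014] yaw 44.95
[320.36085586 294.75708918] 0.03964656060009408 [-0.53349866 -0.6383729   3.89195788]
```

View pics/w21.png

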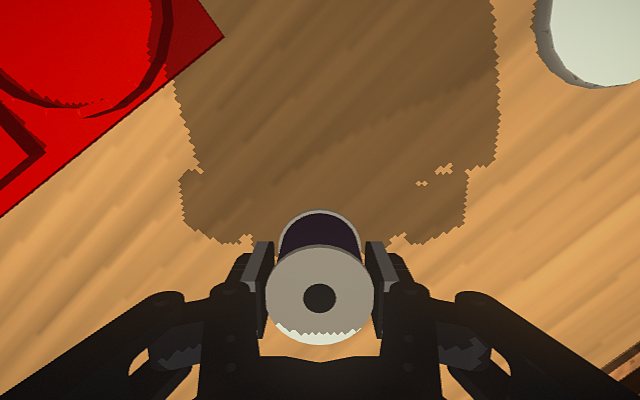

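Emit:
{"api": "servo_tool", "payload": {"steps": [[[0,0,-2,0,0,0],[0,0,-3.5,0,0,0],[0,0,-3.5,0,0,0],[0,0,-3,0,0,0],[0,0,-1.5,0,0,0]]]}}

```text
time_s: 25.35
tool_pos: [0.4413, -0.2196, 0.1391]
ee_rot: [0.924, 0.382, 0.001, 0.002]
contact_force: [0.5, -0.6, -1.4]
width: 0.0393
```

```bash
python3 -c "
from h import *
goto(0.6427,-0.0907,0.14,45)"
```

```text
shift [23.36  5.1  -0.05] turn [ 0.22 -0.05 -0.05] pos [ 0.4413 -0.2196  0.1391] yaw 44.95
```

Emit:
{"api": "servo_tool", "payload": {"steps": [[[3.9,0.85,0,0,0,0],[3.9,0.85,0,0,0,0],[3.9,0.85,0,0,0,0],[3.9,0.85,0,0,0,0],[3.9,0.85,0,0,0,0]]]}}

```text
time_s: 25.85
tool_pos: [0.6088, -0.11, 0.1346]
ee_rot: [0.924, 0.382, -0.001, -0.001]
contact_force: [-0.2, -1.3, 0.3]
width: 0.0392
```

Emit:
{"api": "servo_tool", "payload": {"steps": [[[3.9,0.75,0,0,0,0],[0,0,0,0,0,0],[0,0,0,0,0,0],[0,0,0,0,0,0]]]}}

```text
time_s: 26.25
tool_pos: [0.6401, -0.0893, 0.1351]
ee_rot: [0.924, 0.382, -0.001, -0.0]
contact_force: [0.9, -0.9, -0.2]
width: 0.0394
```

```bash
python3 -c "
from h import *
goto(0.6427,-0.0907,0.0554,45)
m,T,i=grab('w22')
s=snapshot('scene')[:,:,::-1];cv2.imwrite('pics/s22.png',cv2.resize(s[200:400,240:480],None,fx=3,fy=3,interpolation=2))
t=snapshot('top')[:,:,::-1];cv2.imwrite('pics/t22.png',cv2.resize(t[50:250,270:510],None,fx=3,fy=3,interpolation=2))"
```

```text
shift [0.1  0.3  7.96] turn [-0.08  0.07 -0.07] pos [ 0.6401 -0.0893  0.1351] yaw 44.93
```

View pics/w22.png

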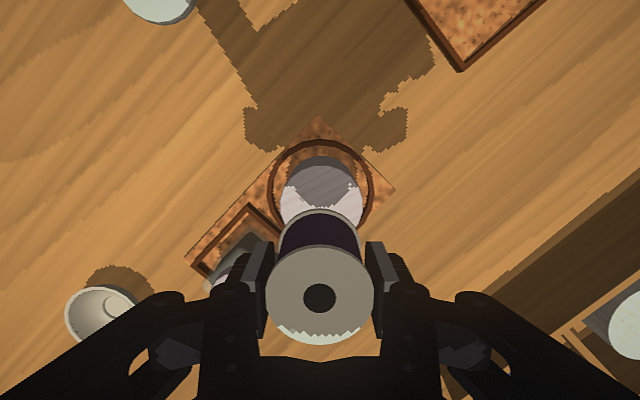

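View pics/s22.png

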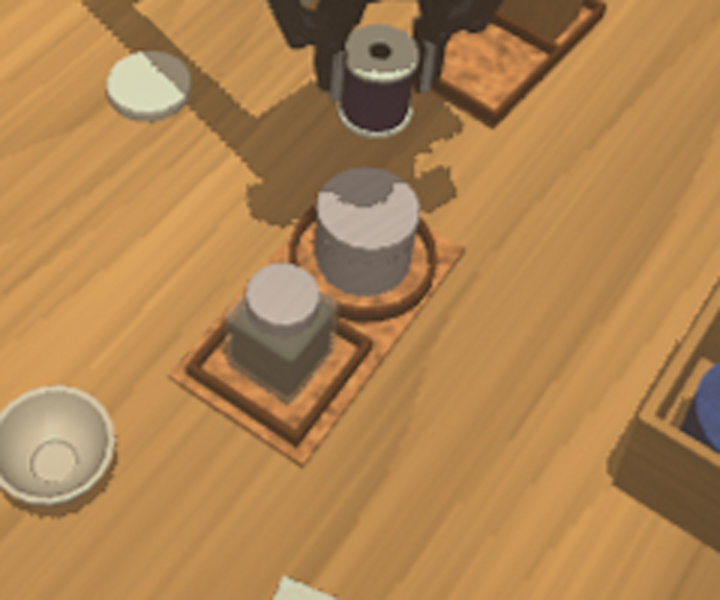

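Emit:
{"api": "servo_tool", "payload": {"steps": [[[0.1,0.1,2,0,0,0],[0,0,2.5,0,0,0],[0,0,1.5,0,0,0],[0,0,0,0,0,0],[0,0,0,0,0,0]]]}}

```text
time_s: 26.9
tool_pos: [0.6423, -0.0892, 0.0765]
ee_rot: [0.924, 0.382, -0.0, -0.0]
contact_force: [-0.2, -0.6, -0.7]
width: 0.0392
```

```bash
python3 -c "
from h import *
goto(0.6427,-0.0907,0.0554,45);print(robot.observe()['contact_force'])
m,T,i=grab('w23')"
```

```text
shift [-0.08  0.13  2.11] turn [-0.01  0.01 -0.08] pos [ 0.6423 -0.0892  0.0765] yaw 44.92
[-0.20086469 -0.63580942 -0.67761244]
```

View pics/w23.png

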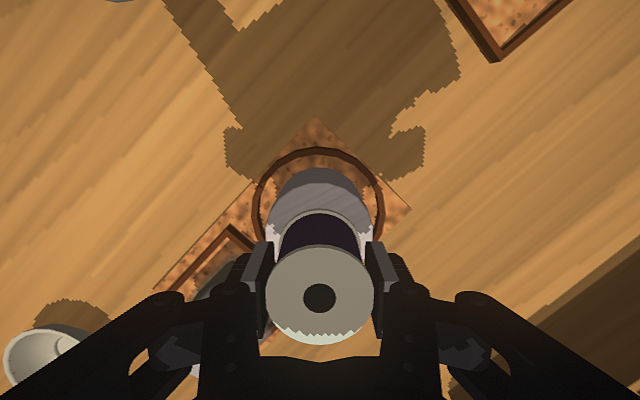

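Emit:
{"api": "servo_tool", "payload": {"steps": [[[0,0,0.9,0,0,0],[0,0,0.9,0,0,0],[0,0,0,0,0,0],[0,0,0,0,0,0]]]}}

```text
time_s: 27.35
tool_pos: [0.642, -0.0888, 0.0575]
ee_rot: [0.924, 0.382, -0.0, -0.0]
contact_force: [-0.0, 0.2, -0.2]
width: 0.0393
```

Emit:
{"api": "servo_tool", "payload": {"steps": [[[0,0,0.2,0,0,0],[0,0,0,0,0,0],[0,0,0,0,0,0]]]}}

```text
time_s: 27.65
tool_pos: [0.6426, -0.089, 0.0563]
ee_rot: [0.924, 0.382, 0.0, 0.0]
contact_force: [0.5, -0.2, -1.5]
width: 0.0389
```

Emit:
{"api": "servo_tool", "payload": {"steps": [[[0,0,0.12,0,0,0],[0,0,0,0,0,0],[0,0,0,0,0,0]]]}}

```text
time_s: 27.95
tool_pos: [0.6429, -0.0891, 0.0554]
ee_rot: [0.924, 0.382, 0.0, 0.0]
contact_force: [0.6, -0.4, 3.6]
width: 0.0392
```

Emit:
{"api": "servo_tool", "payload": {"steps": [[[0,0,0,0,0,0],[0,0,0,0,0,0],[0,0,0,0,0,0],[0,0,0,0,0,0],[0,0,-2,0,0,0]]], "gripper": 1}}

```text
time_s: 28.45
tool_pos: [0.6398, -0.0884, 0.0714]
ee_rot: [0.924, 0.382, -0.003, -0.002]
contact_force: [-0.1, 0.4, 0.4]
width: 0.0851
```

Emit:
{"api": "servo_tool", "payload": {"steps": [[[0,0,-3.5,0,0,0],[0,0,-4,0,0,0],[0,0,-4,0,0,0],[0,0,0,0,0,0],[0,0,0,0,0,0]]]}}

```text
time_s: 28.95
tool_pos: [0.6435, -0.0892, 0.1917]
ee_rot: [0.924, 0.382, 0.001, 0.001]
contact_force: [-0.7, -0.4, -0.0]
width: 0.0855
```

```bash
python3 -c "
from h import *
goto(0.4387,0.2146,0.18,45)
m,T,i=grab('w24')
print(proj(m,T,[.6427,-.0907,.10]))
s=snapshot('scene')[:,:,::-1];cv2.imwrite('pics/s24.png',cv2.resize(s[200:400,240:480],None,fx=3,fy=3,interpolation=2))"
```

```text
shift [  6.96 -35.97   1.08] turn [ 0.17 -0.1  -0.06] pos [ 0.6435 -0.0892  0.1917] yaw 44.95
[316.5194431  195.36463047]
```

View pics/w24.png

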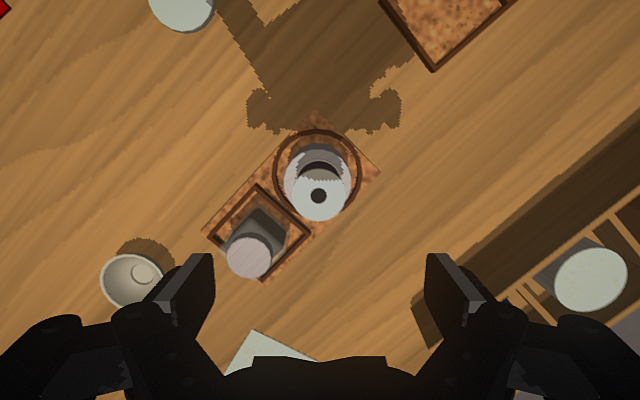

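View pics/s24.png

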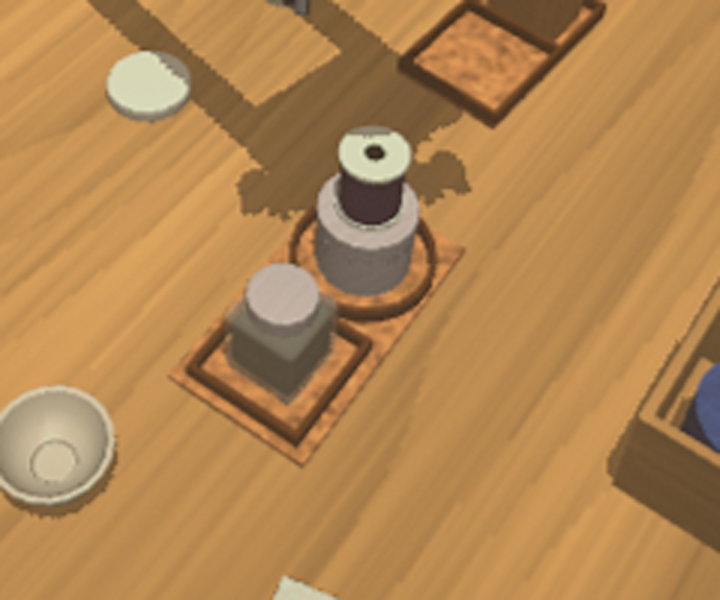

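Emit:
{"api": "servo_tool", "payload": {"steps": [[[0.77,-4,0,0,0,0],[0.77,-4,0,0,0,0],[0.77,-4,0,0,0,0],[0.77,-4,0,0,0,0],[0.77,-4,0,0,0,0]]]}}

```text
time_s: 29.55
tool_pos: [0.5261, 0.0808, 0.1875]
ee_rot: [0.924, 0.382, -0.002, -0.001]
contact_force: [0.3, 1.3, -0.1]
width: 0.0852
```

Emit:
{"api": "servo_tool", "payload": {"steps": [[[0.77,-4,0,0,0,0],[0.77,-4,0,0,0,0],[0.77,-4,0,0,0,0],[0.77,-4,0,0,0,0],[0,0,0,0,0,8]]]}}

```text
time_s: 30.05
tool_pos: [0.4335, 0.2179, 0.1878]
ee_rot: [0.948, 0.319, -0.002, -0.001]
contact_force: [1.0, 0.3, -0.1]
width: 0.0853
```

Emit:
{"api": "servo_tool", "payload": {"steps": [[[0,0,0,0,0,8],[0,0,0,0,0,8],[0,0,0,0,0,8],[0,0,0,0,0,8],[0,0,0,0,0,8]]]}}

```text
time_s: 30.55
tool_pos: [0.436, 0.2144, 0.1877]
ee_rot: [1.0, -0.029, -0.002, 0.001]
contact_force: [0.3, -0.8, -1.2]
width: 0.0854
```

Emit:
{"api": "servo_tool", "payload": {"steps": [[[0,0,0,0,0,0],[0,0,0,0,0,0]]]}}

```text
time_s: 30.75
tool_pos: [0.4364, 0.2145, 0.1885]
ee_rot: [1.0, -0.025, -0.001, 0.0]
contact_force: [-0.3, 0.2, 0.1]
width: 0.0854
```

```bash
python3 -c "
from h import *
goto(0.4387,0.2146,0.015,-3)
m,T,i=grab('w25')
print(proj(m,T,[.4387,.2146,.07]))"
```

```text
shift [ 0.27 -0.03 17.35] turn [0.05 0.13 0.19] pos [0.4364 0.2145 0.1885] yaw -2.81
[322.28295057 186.1645979 ]
```

View pics/w25.png

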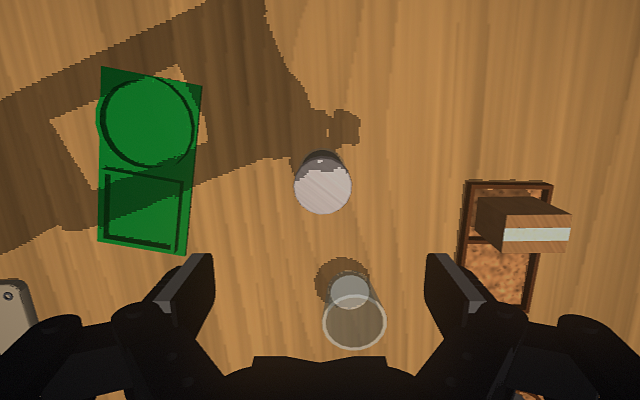

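Emit:
{"api": "servo_tool", "payload": {"steps": [[[0.13,-0.15,4,0,0,0],[0.13,-0.15,4,0,0,0],[0,0,4,0,0,0],[0,0,3,0,0,0],[0,0,1.5,0,0,0]]]}}

```text
time_s: 31.3
tool_pos: [0.4373, 0.2166, 0.0211]
ee_rot: [1.0, -0.025, -0.003, 0.001]
contact_force: [-0.8, 0.0, 0.3]
width: 0.085
```

Emit:
{"api": "servo_tool", "payload": {"steps": [[[0,0,0.3,0,0,0],[0,0,0,0,0,0],[0,0,0,0,0,0]]]}}

```text
time_s: 31.6
tool_pos: [0.441, 0.218, 0.0232]
ee_rot: [1.0, -0.026, 0.001, -0.0]
contact_force: [0.4, 0.2, -0.0]
width: 0.0855
```

Emit:
{"api": "servo_tool", "payload": {"steps": [[[0,0,0,0,0,0],[0,0,0,0,0,0],[0,0,0,0,0,0],[0,0,0,0,0,0],[0,0,0,0,0,0]]], "gripper": -1, "force": 45}}

```text
time_s: 32.1
tool_pos: [0.4406, 0.218, 0.0229]
ee_rot: [1.0, -0.027, 0.001, -0.0]
contact_force: [-1.1, -0.1, 6.1]
width: 0.0472
```

```bash
python3 -c "
from h import *
goto(0.4387,0.2146,0.015,-3)
m,T,i=grab('w26')
print(proj(m,T,[.4387,.2146,.07]),robot.observe()['width'],robot.observe()['contact_force'])"
```

```text
shift [-0.18  0.35  0.79] turn [-0.04 -0.08 -0.05] pos [0.4406 0.218  0.0229] yaw -3.05
[314.39757349 305.91762368] 0.04671496478869971 [-1.44375854 -1.04558833  5.75765523]
```

View pics/w26.png

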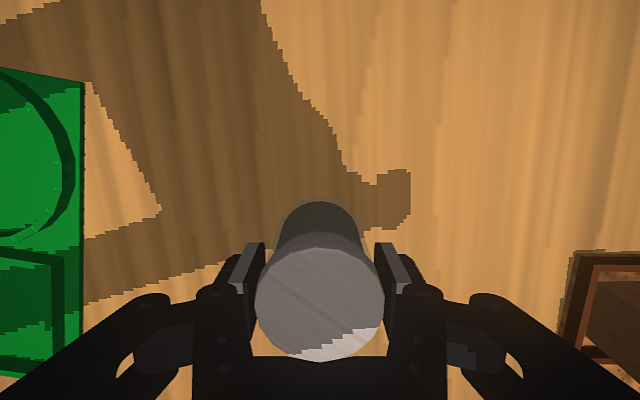

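Emit:
{"api": "servo_tool", "payload": {"steps": [[[0,0,-2,0,0,0],[0,0,-3,0,0,0],[0,0,-3,0,0,0],[0,0,-2.5,0,0,0],[0,0,0,0,0,0]]]}}

```text
time_s: 32.65
tool_pos: [0.4426, 0.2187, 0.1312]
ee_rot: [1.0, -0.027, 0.003, -0.001]
contact_force: [0.6, -0.9, -1.0]
width: 0.0475
```

```bash
python3 -c "
from h import *
goto(0.6155,0.0968,0.125,-3.2);print(robot.observe()['width'],robot.observe()['contact_force'])"
```

```text
shift [17.91 11.25  0.7 ] turn [-0.16 -0.38  0.15] pos [0.4426 0.2187 0.1312] yaw -3.05
0.04747696569067266 [ 0.6112375  -0.88033541 -1.01398207]
```

Emit:
{"api": "servo_tool", "payload": {"steps": [[[3.6,2.25,0,0,0,0],[3.6,2.25,0,0,0,0],[3.6,2.25,0,0,0,0],[3.6,2.25,0,0,0,0],[3.6,2.25,0,0,0,0]]]}}

```text
time_s: 33.15
tool_pos: [0.6141, 0.0945, 0.125]
ee_rot: [1.0, -0.027, -0.001, 0.0]
contact_force: [0.7, 0.2, -0.3]
width: 0.0468
```

Emit:
{"api": "servo_tool", "payload": {"steps": [[[0,0,0,0,0,0],[0,0,0,0,0,0],[0,0,0,0,0,0]]]}}

```text
time_s: 33.45
tool_pos: [0.6125, 0.0962, 0.1256]
ee_rot: [1.0, -0.027, -0.001, -0.0]
contact_force: [-0.4, -0.3, -1.8]
width: 0.0468
```

```bash
python3 -c "
from h import *
goto(0.6155,0.0968,0.0269,-3.2);print(robot.observe()['width'],robot.observe()['contact_force'])
m,T,i=grab('w27')"
```

```text
shift [ 0.31 -0.08  9.87] turn [-0.    0.12  0.16] pos [0.6125 0.0962 0.1256] yaw -3.04
0.0468144606156619 [-0.4270258  -0.27404053 -1.83562707]
```

View pics/w27.png

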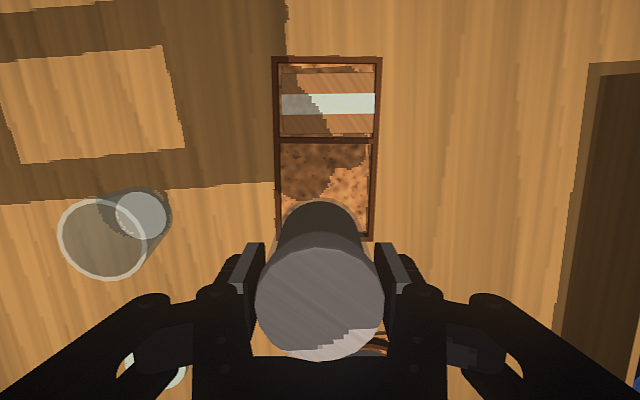

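Emit:
{"api": "servo_tool", "payload": {"steps": [[[0.2,0,2,0,0,0],[0,0,3,0,0,0],[0,0,2.5,0,0,0],[0,0,0.8,0,0,0],[0,0,0,0,0,0]]]}}

```text
time_s: 34.0
tool_pos: [0.6139, 0.0963, 0.0426]
ee_rot: [1.0, -0.026, -0.001, 0.0]
contact_force: [0.2, -0.6, -1.2]
width: 0.0468
```

Emit:
{"api": "servo_tool", "payload": {"steps": [[[0,0,0,0,0,0],[0,0,0,0,0,0]]]}}

```text
time_s: 34.2
tool_pos: [0.6171, 0.0959, 0.0461]
ee_rot: [1.0, -0.026, 0.002, -0.0]
contact_force: [0.1, -0.2, -1.2]
width: 0.0467
```

```bash
python3 -c "
from h import *
goto(0.6155,0.0968,0.0269,-3.2);print(robot.observe()['width'],robot.observe()['contact_force'])
m,T,i=grab('w28')"
```

```text
shift [-0.17 -0.08  1.92] turn [-0.02 -0.19  0.16] pos [0.6171 0.0959 0.0461] yaw -3.04
0.04665090011024374 [ 0.10182385 -0.24250397 -1.2354853 ]
```

View pics/w28.png

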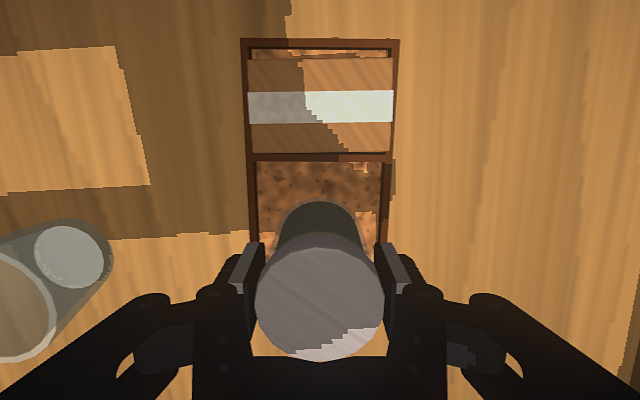

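Centred in the compartment; lowering.

Emit:
{"api": "servo_tool", "payload": {"steps": [[[0,-0.05,0.8,0,0,0],[0,0,0.8,0,0,0],[0,0,0,0,0,0],[0,0,0,0,0,0]]]}}

```text
time_s: 34.65
tool_pos: [0.6153, 0.0961, 0.0271]
ee_rot: [1.0, -0.027, -0.001, 0.0]
contact_force: [-0.1, -0.2, -1.8]
width: 0.0471
```

Emit:
{"api": "servo_tool", "payload": {"steps": [[[0,0,0.1,0,0,0],[0,0,0,0,0,0],[0,0,0,0,0,0]]]}}

```text
time_s: 34.95
tool_pos: [0.6155, 0.0961, 0.0269]
ee_rot: [1.0, -0.027, -0.0, 0.0]
contact_force: [-1.9, 0.2, 1.5]
width: 0.0468
```

Emit:
{"api": "servo_tool", "payload": {"steps": [[[0,0,0,0,0,0],[0,0,0,0,0,0],[0,0,0,0,0,0],[0,0,0,0,0,0],[0,0,-2,0,0,0]]], "gripper": 1}}

```text
time_s: 35.45
tool_pos: [0.6131, 0.0959, 0.0437]
ee_rot: [1.0, -0.027, -0.003, 0.0]
contact_force: [-0.6, -0.6, 0.2]
width: 0.0854
```

Emit:
{"api": "servo_tool", "payload": {"steps": [[[0,0,-4,0,0,0],[0,0,-4,0,0,0],[0,0,-4,0,0,0],[0,0,-3,0,0,0],[0,0,0,0,0,0]]]}}

```text
time_s: 35.95
tool_pos: [0.619, 0.0964, 0.2038]
ee_rot: [1.0, -0.027, 0.005, -0.001]
contact_force: [0.6, -0.1, 0.8]
width: 0.0851
```

Emit:
{"api": "servo_tool", "payload": {"steps": [[[-4,0,0,0,0,0],[-4,0,0,0,0,0],[-4,0,0,0,0,0],[-4,0,0,0,0,0],[-4,0,0,0,0,0]]]}}

```text
time_s: 36.45
tool_pos: [0.4141, 0.1068, 0.1958]
ee_rot: [1.0, -0.027, -0.001, 0.0]
contact_force: [-1.1, 0.2, 0.8]
width: 0.0854
```

Emit:
{"api": "servo_tool", "payload": {"steps": [[[0,-4,0,0,0,0],[0,-4,0,0,0,0],[0,-4,0,0,0,0],[0,-4,0,0,0,0],[0,-4,0,0,0,0]]]}}

```text
time_s: 36.95
tool_pos: [0.4262, 0.308, 0.1962]
ee_rot: [1.0, -0.027, -0.0, 0.0]
contact_force: [0.2, -0.2, -0.0]
width: 0.0854
```

```bash
python3 -c "
from h import *
t=snapshot('top')[:,:,::-1];cv2.imwrite('pics/tE.png',t);cv2.imwrite('pics/tEc.png',cv2.resize(t[70:220,220:520],None,fx=2.6,fy=2.6,interpolation=2))
s=snapshot('scene')[:,:,::-1];cv2.imwrite('pics/sE.png',s);cv2.imwrite('pics/sEc.png',cv2.resize(s[130:390,230:480],None,fx=2.3,fy=2.3,interpolation=2))"
```

```text
(no output)
```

View pics/tEc.png

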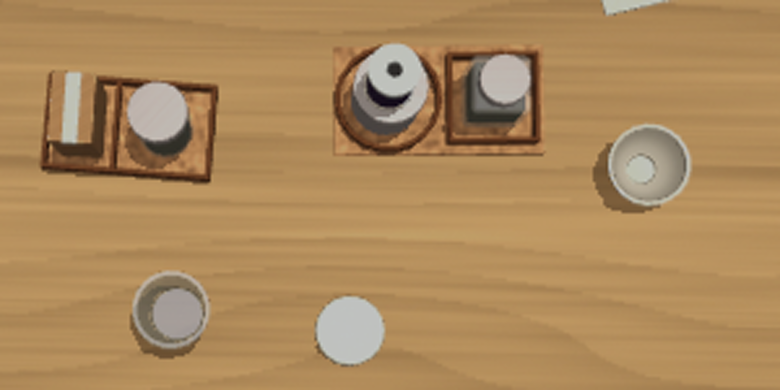

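View pics/sEc.png

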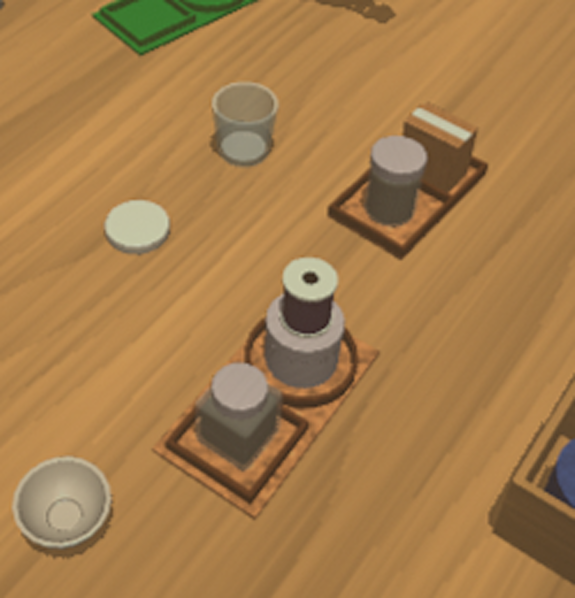

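Everything stands in its place in both views. One numeric check from the top view, then hand in.

```bash
python3 - <<'E'
from h import *
m=camera_model("top");T=m['cam_to_world']
A=lambda c,z:ray(m,T,(c[0]+.5)/2.6-.5+220,(c[1]+.5)/2.6-.5+70,z)
def loc(p,c,yw): a=np.radians(yw);return (np.array([[np.cos(a),np.sin(a)],[-np.sin(a),np.cos(a)]])@(p-np.array(c))*1e3).round(1)
pt=([.6172,.1232],-3.3);nt=([.6463,-.1353],.9)
print('rjar',loc(A((158,111),.074),*pt),'want 0,-29')
print('carton',loc(A((73,107),.062),*pt),'want 0,40')
print('sq',loc(A((505,79),.070),*nt),'want 0,-44')
print('spool',loc(A((395,70),.100),*nt),'want 0,43')
print('tin(bottom-left arc est)',loc(A((389,88),.054),*nt))
print('bystanders',A((171,310),.06),A((350,330),.012),A((649,164),.028))
print(robot.observe()['contact_force'],robot.observe()['time_s'],robot.finish_job())
E
```

```text
rjar [  0.7 -31.2] want 0,-29
carton [ 1.9 38.1] want 0,40
sq [ -0.5 -42.7] want 0,-44
spool [-1.9 45.9] want 0,43
tin(bottom-left arc est) [-3.2 45.9]
bystanders [0.46164009 0.07944509] [ 0.45100522 -0.06417067] [ 0.59002404 -0.30347504]
the job is handed in; nothing more can be done
[ 0.1160659  -0.84199735  0.17089236] 37.05 None
```

Both gift kits are made up and the job is handed in at 37 s; no verdict was reported. The round jar and carton stand in the partitioned tray. The square jar stands in the frame, and the tin is in the nest with the spool on top.

**Last checks:**
- **Position:** by the top camera, each item is within about 3–4 mm of its target centre. The spool is about 1–2 mm off the tin's axis.
- **Standing:** in the top and scene pictures everything looks flat and upright. I judged this by eye and did not measure tilt.
- **Bystanders:** the tumbler, dish and lid measured within about 1 mm of where they started.
- **Robot:** the gripper was open and clear of everything at the end.

**What went wrong or disagreed:**
- **Tin grasp:** the first grasp failed. The fingers closed on top of the tin's lid, pressing with about 15 N, but the tin did not shift. I lifted, reopened, went lower and gripped it properly.
- **Fingertip position:** the cause was that the real fingertips sit about 16 mm behind the TCP when shut and about 30 mm behind when open. The stated 8 mm ahead is wrong, so I set the later grasp heights from the measured offset.

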